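# Stand the toppled toy robot back up in the display cubby

### The job

The toy robot has fallen over in the pull-out tray of the display cubby. Slide the tray's lock all the way aside to free it, pull the tray all the way out by its post and leave it out, then stand the figure upright on its feet in the middle of the round cork mat, setting it down gently without dropping it. Leave the controller, bottle opener, paperweight and cup where they are.

Things in the scene. Friction and masses are not known exactly. Their poses are not given: they have to be found in the camera images.
- cubby: Fixed open-fronted, open-backed wooden cubby on the desk, 190 deep x 250 wide x 179 mm high: two side walls and a roof (underside 165 mm, top 179 mm above the desk). Origin on the desk under the middle of the roof's front edge; x points into the cubby (away from the robot), y to the left along the front edge, z up. The tray slides along -x of this frame and the lock along -y.
- lock (a joint): Steel lock slide on a track in front of the cubby's right (-y) wall. 0 = locked (its bolt stands in front of the right end of the tray's front board), grows to 0.030 m as it is slid along the cubby's -y, away from the tray; the tray is free from about 0.016 m. Stiff (about 2.5 N), stays where it is left, stop at 0.030.
- lock_fin (a point): Grip of the lock: upright steel fin, 24 mm along cubby x, 10 mm thick along cubby y, standing 22 to 66 mm above the desk. This point is on its middle 47 mm above the desk. Axes as the cubby's.
- tray (a joint): Pull-out tray, 0 = in, grows to 0.140 m (stop) as it is pulled along the cubby's -x; about 2 N friction, stays where it is left. It cannot move while the lock's bolt holds it.
- tray_post (a point): Handle of the tray: upright round steel post, 16 mm diameter, standing 18 to 66 mm above the desk on a small ledge (top at 18 mm) 35 mm in front of the tray's front board. This point is on its axis 45 mm above the desk. Moves with the tray; axes as the cubby's.
- tray_mat (a point): Centre of the round cork mat, 76 mm diameter, let in flush with the tray floor, on the floor's surface (15 mm above the desk); it is 150 mm behind the tray's front edge. With the tray fully out it lies 10 mm in front of the roof's front edge, so the roof overhangs just behind it. The tray is 210 mm wide, with 8 mm high rims at the front and sides. Moves with the tray; axes as the cubby's.
- figure_torso (a point): Grey plastic toy robot, 120 mm tall (antennas excluded), 0.14 to 0.24 kg, lying on its back in the tray, head to the cubby's +y or up to 25 degrees from that towards the robot. Point at the torso's middle, 74 mm above the sole; lying, 20 mm above the tray floor. x points from feet to head, y across the width, z out of its chest. Torso 40 long x 40 wide x 32 mm thick.
- figure_sole (a point): Centre of the underside of the figure's foot plate (50 wide x 40 x 10 mm); axes as figure_torso. The head is 34 wide x 40 x 22 mm.
- controller: Yellow plastic game controller, about 150 x 105 x 45 mm, on the desk; to be left alone. Origin under its middle.
- opener: Flat steel bottle opener, 143 mm long, 6 mm thick, on the desk; to be left alone.
- paperweight: Glass dome paperweight, 72 mm diameter, 47 mm high, on the desk; to be left alone.
- cup: Grey silicone cup standing on the desk, 76 mm across the rim, 85 mm high; to be left alone.
There are look-alikes about, which are no part of the job. What is shaped like the part that bears figure_torso but purple is not meant.

How it is judged:
By the outcome, as a careful person would: the job done as asked, in the order asked, and still so for the second after the job is handed in, with the robot touching nothing.
It also fails if it takes over 59 s, if anything falls off the work surface, if the arm or the gripper's body presses on something with over 40 N, if the wrist force passes 120 N, or if a joint passes its speed limit or range.

### The arm

A 6-joint arm with a two-finger parallel gripper is mounted at the origin on the work surface. World frame = base frame: x ahead of the robot, y to its left, z up, the work surface at z = 0. Lengths are in m, angles in rad, forces in N, time in s.
With the tool pointing down it reaches from about 0.425 to 0.925 m from the base axis. Payload 12.5 kg.
Tool frame: the origin (TCP) lies at the very end of the fingers, on their centre line; the grasp point (between the pads) lies 19 mm behind it; z points along the fingers, y is the direction in which the jaws open and shut (so a half turn about z gives the same grasp; the last joint's range is limited). The gripper opens to 85 mm and grips with 20 to 120 N. Pads are 22 mm wide; open, the fingers measure 114 mm over their backs; the gripper's body (76 mm by 85 mm) begins 54 mm behind the grasp point. The pads swing forward as they close: fully open they stand 13 mm farther back than shut.
Start: joints at [-1.339, 0.491, 1.559, -0, 1.092, -0.106], TCP at [0.207, -0.59, 0.231] pointing down, gripper open.
Joint ranges: [-3.1, 3.1], [-0.84, 2.19], [0.05, 2.79], [-1.13, 4.28], [0.06, 2.93], [-2.69, 2.69]. Speed limits (rad/s): [2.22, 2.22, 2.79, 3.14, 3.14, 3.14].

### API

Orientations are given as [roll, pitch, yaw] about the fixed x, y, z axes, in that order (R = Rz(yaw) Ry(pitch) Rx(roll)).
In Python, from cell import * gives the robot as it stands. The module is installed in compiled form; this text tells all that it offers.
- The arm moves only by the tool arm_command, never from a script. Its argument "moves" is a list of rows, each an object of numbers: "gripper": the gripper's target within -1 to 1 (fully open at 1, half-way at 0, shut at -1); "tx", "ty", "tz": the shift along the tool's x, y, z in units of 50 mm (1.0 is 50 mm); "rx", "ry", "rz": the turn, a rotation vector about the tool's x, y, z in units of 8 degrees (1.0 is 8 degrees). In form: [{"gripper": .., "tx": .., "ty": .., "tz": .., "rx": .., "ry": .., "rz": ..}, ...]. A call has 1 to 8 rows; each row shifts and turns the commanded pose from where the row before left it, along the tool's axes as they then stand; what a row does not reach is not made up. A row lasts 1/10 s, in which the tool goes at most 50 mm and 8.59 degrees, less where a joint would pass 70% of its speed; a pose out of reach is approached as far as the arm can. A call is refused whole if a number of a shift passes 1 or a number of a turn 1, either way. A call with a gripper value outside its range is refused whole. The fingers move at their own pace and stop on an object; the grip force is fixed at half the most. Time passes only in rows, so rows that do not move let the fingers close. It gives the time, the measured TCP pose, the force and the opening at its end, in the units of the state.
- sense(): the state, without advancing time (a new reading comes with each control period).
- camera(name): name is "side" or "top"; returns the picture (384x512x3 uint8, red, green, blue); there is no depth.
- calibration(name): a dict with "mtx" (3x3 intrinsics, pixels), "R" (3x3) and "t" (3): a world point X has camera coordinates R X + t. Camera axes: x right, y down, z forward; pixel columns grow to the right and rows downward; lengths in m; the calibration is good to about 2 mm. A picture is of the moment at which its call begins. calibration takes no time and is no camera call.
- finish_job(): hands the job in, once; it reports no verdict.
The state is a dict: "time": time; "qpos": joint angles; "qd": joint speeds; "joint_torque": joint torques, N m; "tcp_pos": TCP position; "tool_rot": TCP orientation; "wrist_force": force on the tool from outside, world axes, zero at the start; "torque": the same for the moment, N m; "gripper_width": finger opening in m.
Only numpy, scipy, OpenCV 4.12 (cv2) and the standard library are available. Lean on these libraries where they do the work, as an engineer would, in place of code of your own. Each camera call takes 0.05 s, during which the arm holds its last target.

## Working session

There is one attempt and no reset: what is moved stays moved. The work goes in short steps, Python scripts to look and compute and a tool call to move; the robot and the scene stay as the last step left them, time stands still between calls to the robot, and variables do not carry over. Pictures are saved under pics/ and viewed, and the job is handed in when it is done.

Besides the shell and the picture viewer there is one more tool, called after "Request:" by a JSON object that holds its "fn" and its "kwargs". arm_command: Moves the arm, as the interface text tells. Its arguments: {"type":"object","properties":{"moves":{"type":"array"}},"required":["moves"]}

```bash
mkdir -p pics; python3 - <<'E'
from cell import *
import cv2
for n in("side","top"):
    im=camera(n); cv2.imwrite(f"pics/{n}0.png",im[:,:,::-1]); c=calibration(n); print(n,c)
    cv2.imwrite(f"pics/{n}0b.png",cv2.resize(im[:,:,::-1],(800,600),interpolation=cv2.INTER_CUBIC))
print(sense())
E
```

```text
side {'mtx': array([[461.75715448,   0.        , 257.64072861],
       [  0.        , 461.75715448, 189.07215166],
       [  0.        ,   0.        ,   1.        ]]), 'R': array([[-8.44245125e-01, -5.35957028e-01,  4.82821860e-04],
       [-3.32952478e-01,  5.23763868e-01, -7.84100796e-01],
       [ 4.19991447e-01, -6.62134031e-01, -6.20633313e-01]]), 't': array([0.49476806, 0.24513764, 1.19634451])}
top {'mtx': array([[400.97305431,   0.        , 257.95506176],
       [  0.        , 400.97305431, 195.20264688],
       [  0.        ,   0.        ,   1.        ]]), 'R': array([[-0.00631052, -0.999735  ,  0.02213843],
       [-0.9974065 ,  0.00470542, -0.07182016],
       [ 0.07169696, -0.02253423, -0.99717188]]), 't': array([-0.03585824,  0.58714499,  1.18364874])}
{'time': 0.1, 'qpos': array([-1.33858734e+00,  4.91525352e-01,  1.55940363e+00,  2.00365017e-07,
        1.09169040e+00, -1.05560753e-01]), 'qd': array([-0.00155567, -0.00316093, -0.0014794 , -0.00073922, -0.00067827,
        0.00040363]), 'joint_torque': array([ 1.55100624e-03, -6.19450450e+01, -2.62024248e+01, -1.22959709e-04,
        2.92036377e-03,  3.77756305e-05]), 'tcp_pos': array([ 0.20711262, -0.58947146,  0.23076477]), 'tool_rot': array([-3.14057165e+00, -1.08358351e-04,  3.37769587e-01]), 'wrist_force': array([-0.30673579, -0.21776327,  1.27418709]), 'torque': array([-0.03465006,  0.0078364 , -0.00879611]), 'gripper_width': 0.08558424113677159}
```

View pics/side0b.png

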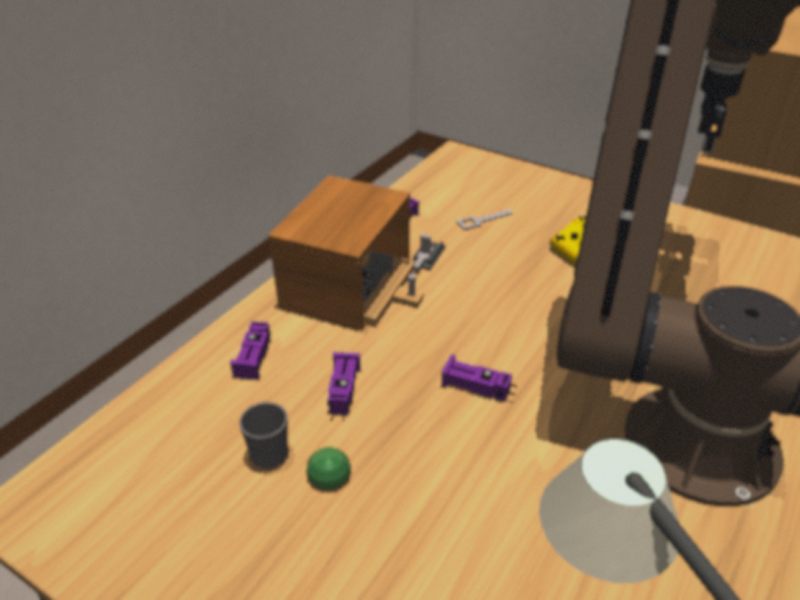

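View pics/top0b.png

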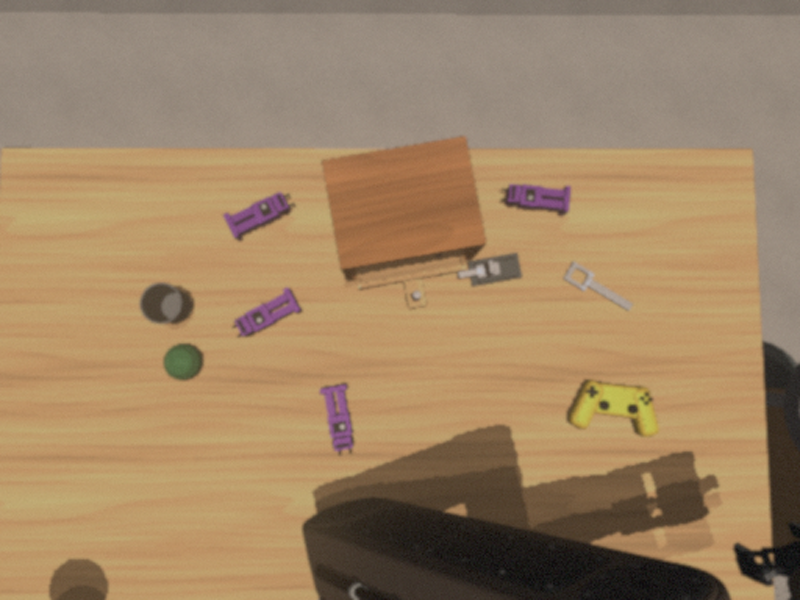

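The side view shows the cubby at about (275-410, 180-320). In the top view the roof spans (323-485, 137-270), with the post at (416,295) and the lock fin at (490,268). I'll zoom in to measure these.

```bash
cat > h.py <<'E'
import numpy as np, cv2
from cell import calibration
def ray(n,uv):
    c=calibration(n); d=c["R"].T@np.linalg.inv(c["mtx"])@np.array([uv[0],uv[1],1.]); o=-c["R"].T@c["t"]; return o,d
def plane(n,uv,z):
    o,d=ray(n,uv); return o+d*(z-o[2])/d[2]
def proj(n,X):
    c=calibration(n); p=c["mtx"]@(c["R"]@np.asarray(X,float)+c["t"]); return p[:2]/p[2]
def tri(uvs,uvt):
    A=[];b=[]
    for n,uv in(("side",uvs),("top",uvt)):
        o,d=ray(n,uv); d/=np.linalg.norm(d); P=np.eye(3)-np.outer(d,d); A.append(P);b.append(P@o)
    X,r,_,_=np.linalg.lstsq(np.vstack(A),np.hstack(b),rcond=None); return X,r
def crop(im,x0,y0,x1,y1,f,name):
    cv2.imwrite(name,cv2.resize(im[y0:y1,x0:x1],None,fx=f,fy=f,interpolation=cv2.INTER_CUBIC))
E
python3 - <<'E'
from h import *
s=cv2.imread("pics/side0.png");t=cv2.imread("pics/top0.png")
crop(s,170,105,300,215,6,"pics/sc.png"); crop(t,200,80,340,205,5.7,"pics/tc.png") if 0 else crop(t,205,85,338,185,6,"pics/tc.png")
E
```

```text
(no output)
```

View pics/sc.png

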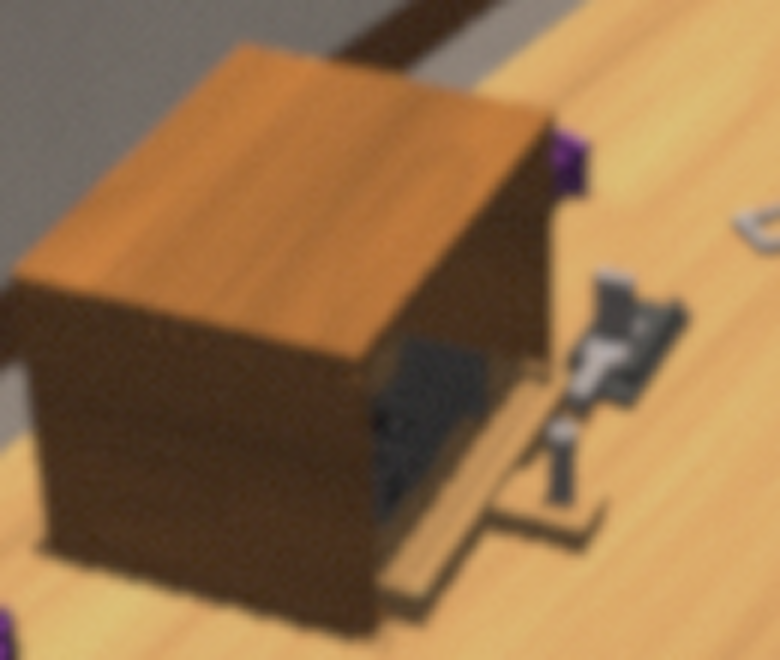

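View pics/tc.png

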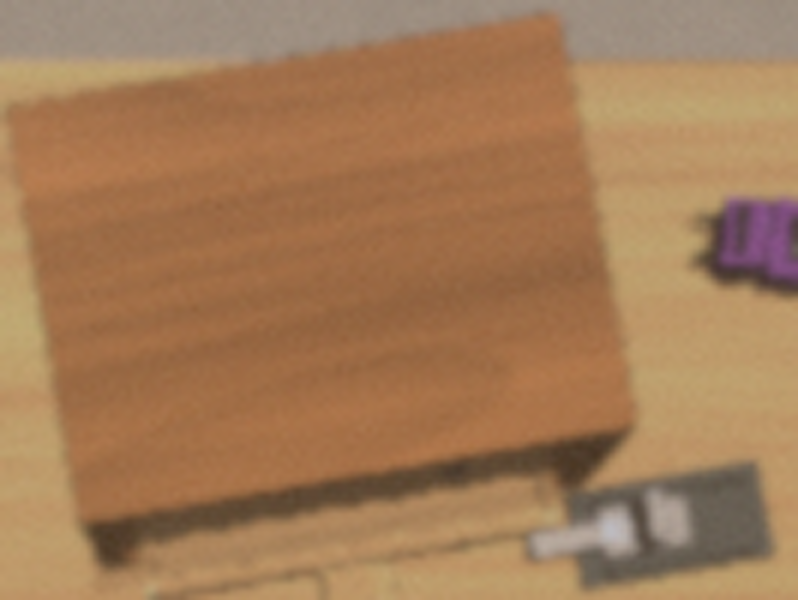

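```bash
python3 - <<'E'
from h import *
np.set_printoptions(precision=4,suppress=True)
T=lambda x,y:((x-2.5)/6+205,(y-2.5)/6+85); S=lambda x,y:((x-2.5)/6+170,(y-2.5)/6+105)
c={k:plane("top",T(*v),.179) for k,v in dict(FL=(85,523),FR=(632,428),BR=(558,13),BL=(10,107)).items()}
print(c); d=c["FL"]-c["FR"]; e=c["BL"]-c["BR"]; g=c["BL"]-c["FL"]; h=c["BR"]-c["FR"]
for v in(d,e):print(np.linalg.norm(v),np.degrees(np.arctan2(-v[0],v[1])))
for v in(g,h):print(np.linalg.norm(v),np.degrees(np.arctan2(v[1],v[0])))
cs={k:plane("side",S(*v),.179) for k,v in dict(FL=(362,360),FR=(552,112),BR=(240,43),BL=(18,275)).items()}
print("side",cs)
print("fin",[tri(S(613,280),T(x,y)) for x,y in((675,515),(618,530))])
print("post",tri(S(563,430),((416.5+.5)/1.5625-.5,(295.5)/1.5625-.5)))
yaw=np.radians(9.5); print(plane("side",S(613,280),.066),plane("top",T(675,515),.066))
E
```

```text
{'FL': array([0.6376, 0.0667, 0.179 ]), 'FR': array([ 0.6789, -0.1733,  0.179 ]), 'BR': array([ 0.8654, -0.1432,  0.179 ]), 'BL': array([0.8226, 0.0999, 0.179 ])}
0.24351233207960926 9.74885035867834
0.2467876180236768 9.979556697547398
0.18793111200391305 10.165532637515842
0.18892947126434767 9.170642981121658
side {'FL': array([0.634 , 0.0708, 0.179 ]), 'FR': array([ 0.6802, -0.1717,  0.179 ]), 'BR': array([ 0.8669, -0.1425,  0.179 ]), 'BL': array([0.8181, 0.1024, 0.179 ])}
fin [(array([ 0.6594, -0.2113,  0.0561]), array([0.])), (array([ 0.6462, -0.1816,  0.0778]), array([0.]))]
post (array([ 0.6033, -0.0623,  0.0661]), array([0.]))
[ 0.6547 -0.1971  0.066 ] [ 0.6554 -0.2111  0.066 ]
```

```bash
python3 - <<'E'
from h import *
s=cv2.imread("pics/side0.png");t=cv2.imread("pics/top0.png")
a=cv2.resize(s[145:175,255:290],None,fx=16,fy=16,interpolation=cv2.INTER_CUBIC)
b=cv2.resize(t[158:186,288:338],None,fx=16,fy=16,interpolation=cv2.INTER_CUBIC)
cv2.imwrite("pics/la.png",a);cv2.imwrite("pics/lb.png",b)
ex=np.array([np.cos(.1745),np.sin(.1745),0]);ey=np.array([-ex[1],ex[0],0]);O=np.array([.657,-.052,0])
for y in(-.125,-.135,-.145,-.155,-.165):
  for x in (-.02,-.01,):
    X=O+ex*x+ey*y+[0,0,.066];Y=O+ex*x+ey*y+[0,0,.022]
    print(y,x,[((p-o)*16).round() for p,o in((proj("side",X),(255,145)),(proj("side",Y),(255,145)),(proj("top",X),(288,158)),(proj("top",Y),(288,158)))])
E
```

```text
-0.125 -0.02 [array([205., 135.]), array([202., 307.]), array([287., 180.]), array([254., 211.])]
-0.125 -0.01 [array([161., 125.]), array([159., 297.]), array([277., 126.]), array([245., 160.])]
-0.135 -0.02 [array([222., 111.]), array([219., 282.]), array([341., 170.]), array([306., 202.])]
-0.135 -0.01 [array([178., 101.]), array([176., 272.]), array([331., 116.]), array([296., 150.])]
-0.145 -0.02 [array([239.,  87.]), array([236., 257.]), array([395., 160.]), array([358., 193.])]
-0.145 -0.01 [array([196.,  77.]), array([193., 247.]), array([384., 107.]), array([348., 141.])]
-0.155 -0.02 [array([256.,  62.]), array([253., 233.]), array([448., 151.]), array([410., 184.])]
-0.155 -0.01 [array([213.,  53.]), array([210., 223.]), array([438.,  97.]), array([400., 132.])]
-0.165 -0.02 [array([273.,  39.]), array([269., 209.]), array([502., 141.]), array([461., 174.])]
-0.165 -0.01 [array([230.,  29.]), array([226., 199.]), array([492.,  88.]), array([451., 123.])]
```

View pics/la.png

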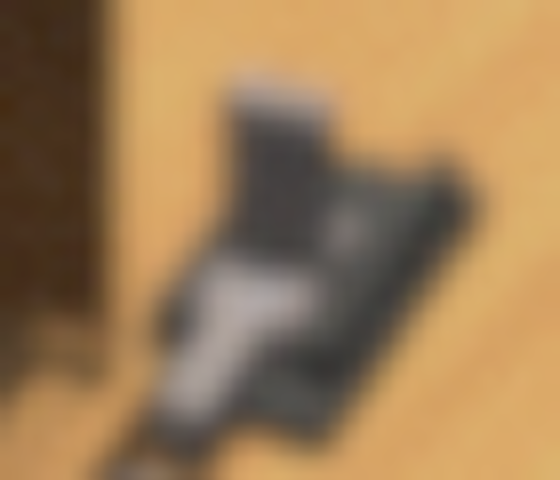

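View pics/lb.png

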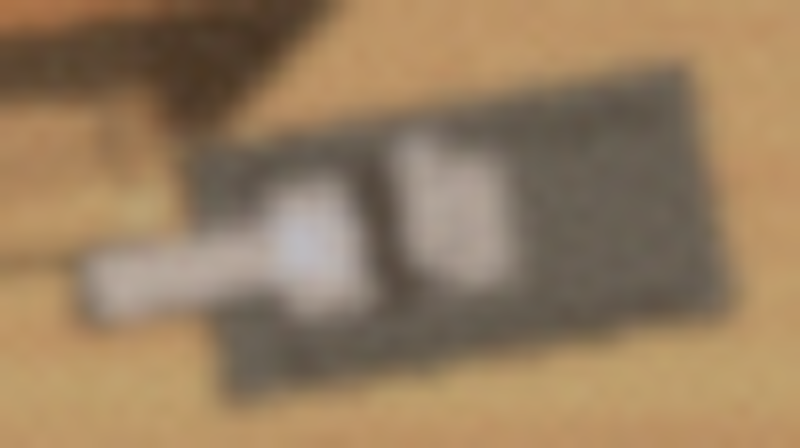

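```bash
cat >> h.py <<'E'
from scipy.spatial.transform import Rotation as Ro
np.set_printoptions(precision=4,suppress=True)
YAW=np.radians(9.9); O=np.array([.657,-.052,0.])
C=np.array([[np.cos(YAW),-np.sin(YAW),0],[np.sin(YAW),np.cos(YAW),0],[0,0,1]])
def cub(p): return O+C@np.asarray(p,float)
def tocub(X): return C.T@(np.asarray(X)-O)
def tool(tilt,extra=0): # tool x=cubby x, z down, tilt deg tip forward
    return (Ro.from_matrix(C)*Ro.from_euler('z',extra,degrees=True)*Ro.from_euler('x',180,degrees=True)*Ro.from_euler('y',tilt,degrees=True)).as_matrix()
def plan(p,R,R0=None,p0=None):
    """turn first (tool frame, 8deg units), then shift in new tool frame (50mm units)"""
    from cell import sense
    s=sense(); p0=s["tcp_pos"] if p0 is None else p0; R0=Ro.from_euler('xyz',s["tool_rot"]).as_matrix() if R0 is None else R0
    rv=Ro.from_matrix(R0.T@R).as_rotvec(degrees=True)/8
    d=p-p0
    print("t",s["time"],"turn",rv,"shift(new frame)",R.T@d/.05,"shift(old frame)",R0.T@d/.05,"world d",d,"F",s["wrist_force"],"w",s["gripper_width"],"tcp cub",tocub(s["tcp_pos"]))
E
python3 - <<'E'
from h import *
R=tool(30); g=cub([-.0285,-.147,.050]); tcp=g+R[:,2]*.019
print(g,tcp,R)
plan(tcp+[0,0,.15],R)
E
```

```text
[ 0.6542 -0.2017  0.05  ] [ 0.6636 -0.2001  0.0335] [[ 0.8531  0.1719  0.4926]
 [ 0.1489 -0.9851  0.086 ]
 [ 0.5     0.     -0.866 ]]
t 0.1 turn [-0.3165  3.7412  1.1525] shift(new frame) [ 8.4755 -6.1024  5.9838] shift(old frame) [11.1937 -4.3217  0.95  ] world d [ 0.4564  0.3894 -0.0472] F [-0.3067 -0.2178  1.2742] w 0.08558424113677159 tcp cub [-0.5356 -0.4521  0.2308]
```

Request:
{"fn": "arm_command", "kwargs": {"moves": [{"tx": 0.4, "ty": -0.15, "gripper": -0.2}, {"tx": 0.8, "ty": -0.31, "gripper": -0.2}, {"tx": 0.8, "ty": -0.31, "gripper": -0.2}, {"tx": 0.8, "ty": -0.31, "gripper": -0.2}, {"tx": 0.8, "ty": -0.31, "gripper": -0.2}, {"tx": 0.8, "ty": -0.31, "gripper": -0.2}, {"tx": 0.8, "ty": -0.31, "gripper": -0.2}, {"tx": 0.8, "ty": -0.31, "gripper": -0.2}]}}

```text
invalid input
```

Request:
{"fn": "arm_command", "kwargs": {"moves": [{"tx": 0.8, "ty": -0.31, "gripper": -0.2}, {"tx": 0.8, "ty": -0.31, "gripper": -0.2}, {"tx": 0.8, "ty": -0.31, "gripper": -0.2}, {"tx": 0.6, "ty": -0.25, "gripper": -0.2}, {"tx": 0.4, "ty": -0.15, "gripper": -0.2}, {"gripper": -0.2}]}}

```text
invalid input
```

Request:
{"fn": "arm_command", "kwargs": {"moves": [{"rx": -0.06, "ry": 0.75, "rz": 0.23, "gripper": -0.2}, {"rx": -0.06, "ry": 0.75, "rz": 0.23, "gripper": -0.2}, {"rx": -0.06, "ry": 0.75, "rz": 0.23, "gripper": -0.2}, {"rx": -0.06, "ry": 0.75, "rz": 0.23, "gripper": -0.2}, {"rx": -0.06, "ry": 0.75, "rz": 0.23, "gripper": -0.2}, {"gripper": -0.2}, {"gripper": -0.2}]}}

```text
invalid input
```

```bash
python3 - <<'E'
from h import *
R=tool(30); g=cub([-.0285,-.147,.050]); tcp=g+R[:,2]*.019
plan(tcp+[0,0,.05],R);plan(tcp,R)
E
```

```text
t 0.1 turn [-0.3165  3.7412  1.1525] shift(new frame) [ 7.4755 -6.1024  7.7159] shift(old frame) [11.1935 -4.3197  2.95  ] world d [ 0.4564  0.3894 -0.1472] F [-0.3067 -0.2178  1.2742] w 0.08558424113677159 tcp cub [-0.5356 -0.4521  0.2308]
t 0.1 turn [-0.3165  3.7412  1.1525] shift(new frame) [ 6.9755 -6.1024  8.5819] shift(old frame) [11.1934 -4.3186  3.95  ] world d [ 0.4564  0.3894 -0.1972] F [-0.3067 -0.2178  1.2742] w 0.08558424113677159 tcp cub [-0.5356 -0.4521  0.2308]
```

Every key is probably required in each row.

Request:
{"fn": "arm_command", "kwargs": {"moves": [{"gripper": -0.2, "tx": 0.4, "ty": -0.15, "tz": 0, "rx": 0, "ry": 0, "rz": 0}, {"gripper": -0.2, "tx": 0.8, "ty": -0.31, "tz": 0, "rx": 0, "ry": 0, "rz": 0}, {"gripper": -0.2, "tx": 0.8, "ty": -0.31, "tz": 0, "rx": 0, "ry": 0, "rz": 0}, {"gripper": -0.2, "tx": 0.8, "ty": -0.31, "tz": 0, "rx": 0, "ry": 0, "rz": 0}, {"gripper": -0.2, "tx": 0.8, "ty": -0.31, "tz": 0, "rx": 0, "ry": 0, "rz": 0}, {"gripper": -0.2, "tx": 0.8, "ty": -0.31, "tz": 0, "rx": 0, "ry": 0, "rz": 0}, {"gripper": -0.2, "tx": 0.8, "ty": -0.31, "tz": 0, "rx": 0, "ry": 0, "rz": 0}, {"gripper": -0.2, "tx": 0.8, "ty": -0.31, "tz": 0, "rx": 0, "ry": 0, "rz": 0}]}}

```text
time: 0.9
tcp_pos: [0.4528, -0.3794, 0.2311]
tool_rot: [-3.141, 0.0, 0.338]
wrist_force: [-0.2, -0.2, -0.4]
gripper_width: 0.0343
```

Request:
{"fn": "arm_command", "kwargs": {"moves": [{"gripper": -0.2, "tx": 0.8, "ty": -0.31, "tz": 0, "rx": 0, "ry": 0, "rz": 0}, {"gripper": -0.2, "tx": 0.8, "ty": -0.31, "tz": 0, "rx": 0, "ry": 0, "rz": 0}, {"gripper": -0.2, "tx": 0.8, "ty": -0.31, "tz": 0, "rx": 0, "ry": 0, "rz": 0}, {"gripper": -0.2, "tx": 0.8, "ty": -0.31, "tz": 0, "rx": 0, "ry": 0, "rz": 0}, {"gripper": -0.2, "tx": 0.8, "ty": -0.31, "tz": 0, "rx": 0, "ry": 0, "rz": 0}, {"gripper": -0.2, "tx": 0.8, "ty": -0.31, "tz": 0, "rx": 0, "ry": 0, "rz": 0}, {"gripper": -0.2, "tx": 0.4, "ty": -0.15, "tz": 0, "rx": 0, "ry": 0, "rz": 0}]}}

```text
time: 1.6
tcp_pos: [0.6657, -0.1971, 0.2306]
tool_rot: [-3.141, 0.0, 0.34]
wrist_force: [-0.1, -0.3, -0.6]
gripper_width: 0.0343
```

Request:
{"fn": "arm_command", "kwargs": {"moves": [{"gripper": -0.2, "tx": 0, "ty": 0, "tz": 0, "rx": -0.06, "ry": 0.75, "rz": 0.23}, {"gripper": -0.2, "tx": 0, "ty": 0, "tz": 0, "rx": -0.06, "ry": 0.75, "rz": 0.23}, {"gripper": -0.2, "tx": 0, "ty": 0, "tz": 0, "rx": -0.06, "ry": 0.75, "rz": 0.23}, {"gripper": -0.2, "tx": 0, "ty": 0, "tz": 0, "rx": -0.06, "ry": 0.75, "rz": 0.23}, {"gripper": -0.2, "tx": 0, "ty": 0, "tz": 0, "rx": -0.06, "ry": 0.75, "rz": 0.23}, {"gripper": -0.2, "tx": 0, "ty": 0, "tz": 0, "rx": 0, "ry": 0, "rz": 0}, {"gripper": -0.2, "tx": 0, "ty": 0, "tz": 0, "rx": 0, "ry": 0, "rz": 0}]}}

```text
time: 2.3
tcp_pos: [0.6636, -0.2001, 0.2312]
tool_rot: [-3.14, -0.522, 0.174]
wrist_force: [0.3, 0.3, 0.3]
gripper_width: 0.0343
```

```bash
python3 - <<'E'
from h import *
R=tool(30); g=cub([-.0285,-.147,.050]); tcp=g+R[:,2]*.019
plan(tcp+[0,0,.05],R);plan(tcp,R)
E
```

```text
t 2.3 turn [-0.0121  0.0113  0.0067] shift(new frame) [-1.4776 -0.0003  2.5575] shift(old frame) [-1.4736  0.0026  2.5598] world d [-0.      0.     -0.1477] F [0.2526 0.3391 0.2656] w 0.03428817790073839 tcp cub [-0.019  -0.147   0.2312]
t 2.3 turn [-0.0121  0.0113  0.0067] shift(new frame) [-1.9776 -0.0003  3.4235] shift(old frame) [-1.9722  0.0036  3.4267] world d [-0.      0.     -0.1977] F [0.2526 0.3391 0.2656] w 0.03428817790073839 tcp cub [-0.019  -0.147   0.2312]
```

Request:
{"fn": "arm_command", "kwargs": {"moves": [{"gripper": -0.2, "tx": -0.37, "ty": 0, "tz": 0.64, "rx": 0, "ry": 0, "rz": 0}, {"gripper": -0.2, "tx": -0.37, "ty": 0, "tz": 0.64, "rx": 0, "ry": 0, "rz": 0}, {"gripper": -0.2, "tx": -0.37, "ty": 0, "tz": 0.64, "rx": 0, "ry": 0, "rz": 0}, {"gripper": -0.2, "tx": -0.37, "ty": 0, "tz": 0.64, "rx": 0, "ry": 0, "rz": 0}, {"gripper": -0.2, "tx": 0, "ty": 0, "tz": 0, "rx": 0, "ry": 0, "rz": 0}]}}

```text
time: 2.8
tcp_pos: [0.663, -0.1983, 0.0788]
tool_rot: [-3.135, -0.519, 0.173]
wrist_force: [-0.2, 0.1, 0.3]
gripper_width: 0.0344
```

```bash
python3 - <<'E'
from h import *
from cell import *
for n,(x,y) in dict(side=(225,110),top=(250,125)).items():
    im=camera(n)[:,:,::-1]; crop(im,x,y,x+100,y+75,8,f"pics/{n}1.png")
E
```

```text
(no output)
```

View pics/side1.png

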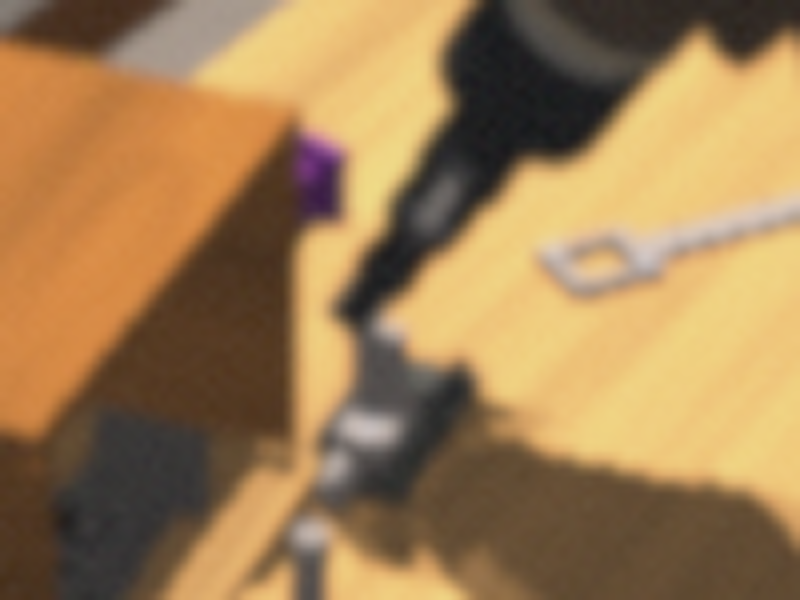

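View pics/top1.png

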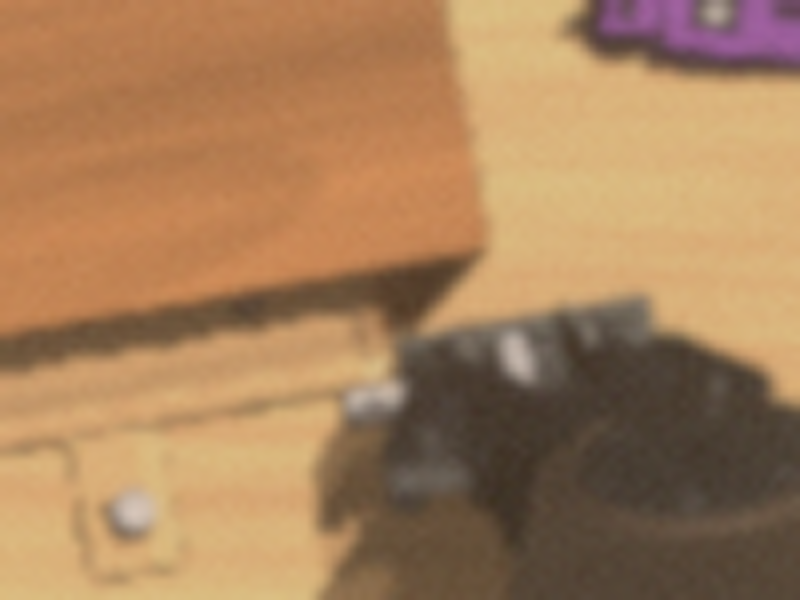

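Request:
{"fn": "arm_command", "kwargs": {"moves": [{"gripper": -0.2, "tx": -0.15, "ty": 0.02, "tz": 0.26, "rx": 0, "ry": 0, "rz": 0}, {"gripper": -0.2, "tx": -0.15, "ty": 0.02, "tz": 0.26, "rx": 0, "ry": 0, "rz": 0}, {"gripper": -0.2, "tx": -0.14, "ty": 0, "tz": 0.24, "rx": 0, "ry": 0, "rz": 0}, {"gripper": -0.2, "tx": 0, "ty": 0, "tz": 0, "rx": 0, "ry": 0, "rz": 0}]}}

```text
time: 3.3
tcp_pos: [0.665, -0.2015, 0.0407]
tool_rot: [-3.14, -0.526, 0.174]
wrist_force: [-0.6, 0.4, 0.0]
gripper_width: 0.0343
```

Request:
{"fn": "arm_command", "kwargs": {"moves": [{"gripper": -1, "tx": 0, "ty": 0, "tz": 0, "rx": 0, "ry": 0, "rz": 0}, {"gripper": -1, "tx": 0, "ty": 0, "tz": 0, "rx": 0, "ry": 0, "rz": 0}, {"gripper": -1, "tx": 0, "ty": 0, "tz": 0, "rx": 0, "ry": 0, "rz": 0}]}}

```text
time: 3.6
tcp_pos: [0.665, -0.2019, 0.0416]
tool_rot: [3.141, -0.527, 0.174]
wrist_force: [-1.5, 0.7, 7.4]
gripper_width: 0.0091
```

Request:
{"fn": "arm_command", "kwargs": {"moves": [{"gripper": -1, "tx": 0, "ty": 0.1, "tz": 0, "rx": 0, "ry": 0, "rz": 0}, {"gripper": -1, "tx": 0, "ty": 0.1, "tz": 0, "rx": 0, "ry": 0, "rz": 0}, {"gripper": -1, "tx": 0, "ty": 0.1, "tz": 0, "rx": 0, "ry": 0, "rz": 0}, {"gripper": -1, "tx": 0, "ty": 0.1, "tz": 0, "rx": 0, "ry": 0, "rz": 0}, {"gripper": -1, "tx": 0, "ty": 0.1, "tz": 0, "rx": 0, "ry": 0, "rz": 0}, {"gripper": -1, "tx": 0, "ty": 0.08, "tz": 0, "rx": 0, "ry": 0, "rz": 0}, {"gripper": -1, "tx": 0, "ty": 0, "tz": 0, "rx": 0, "ry": 0, "rz": 0}]}}

```text
time: 4.3
tcp_pos: [0.6699, -0.23, 0.0416]
tool_rot: [-3.14, -0.527, 0.174]
wrist_force: [-1.5, 3.7, 8.5]
gripper_width: 0.0089
```

```bash
python3 - <<'E'
from h import *
plan(cub([0,0,0]),tool(30))
E
```

```text
t 4.3 turn [-0.0133 -0.0256  0.0087] shift(new frame) [-0.1068 -3.5508  0.8986] shift(old frame) [-0.1057 -3.5492  0.9048] world d [-0.0129  0.178  -0.0416] F [-1.5211  3.7057  8.4776] w 0.008937954225582185 tcp cub [-0.0178 -0.1775  0.0416]
```

Request:
{"fn": "arm_command", "kwargs": {"moves": [{"gripper": -1, "tx": 0, "ty": 0.03, "tz": 0, "rx": 0, "ry": 0, "rz": 0}, {"gripper": -1, "tx": 0, "ty": 0.02, "tz": 0, "rx": 0, "ry": 0, "rz": 0}, {"gripper": -1, "tx": 0, "ty": 0, "tz": 0, "rx": 0, "ry": 0, "rz": 0}]}}

```text
time: 4.6
tcp_pos: [0.67, -0.2301, 0.0414]
tool_rot: [-3.137, -0.527, 0.175]
wrist_force: [-2.7, 13.6, 12.2]
gripper_width: 0.0093
```

Request:
{"fn": "arm_command", "kwargs": {"moves": [{"gripper": -0.2, "tx": 0, "ty": -0.05, "tz": 0, "rx": 0, "ry": 0, "rz": 0}, {"gripper": -0.2, "tx": 0, "ty": 0, "tz": 0, "rx": 0, "ry": 0, "rz": 0}, {"gripper": -0.2, "tx": 0, "ty": 0, "tz": 0, "rx": 0, "ry": 0, "rz": 0}, {"gripper": -0.2, "tx": 0, "ty": 0, "tz": -0.4, "rx": 0, "ry": 0, "rz": 0}, {"gripper": -0.2, "tx": 0, "ty": 0, "tz": -0.6, "rx": 0, "ry": 0, "rz": 0}, {"gripper": -0.2, "tx": 0, "ty": 0, "tz": -0.6, "rx": 0, "ry": 0, "rz": 0}, {"gripper": -0.2, "tx": 0, "ty": 0, "tz": 0, "rx": 0, "ry": 0, "rz": 0}]}}

```text
time: 5.3
tcp_pos: [0.6295, -0.2384, 0.112]
tool_rot: [3.139, -0.527, 0.174]
wrist_force: [0.1, -0.3, -0.4]
gripper_width: 0.0342
```

```bash
python3 - <<'E'
from h import *
from cell import *
R=tool(30); g=cub([-.0547,-.001,.046]); tcp=g+R[:,2]*.019
plan(tcp+[0,0,.06],R);plan(tcp,R)
im=camera("top")[:,:,::-1]; crop(im,250,125,350,200,8,"pics/top2.png")
E
```

```text
t 5.3 turn [ 0.013  -0.0279  0.005 ] shift(new frame) [ 0.0174 -3.5582  0.5293] shift(old frame) [ 0.0178 -3.5591  0.5229] world d [-0.0168  0.1777 -0.0225] F [ 0.0762 -0.3348 -0.429 ] w 0.034183778938282804 tcp cub [-0.0592 -0.1789  0.112 ]
t 5.3 turn [ 0.013  -0.0279  0.005 ] shift(new frame) [-0.5826 -3.5582  1.5686] shift(old frame) [-0.5862 -3.5614  1.5598] world d [-0.0168  0.1777 -0.0825] F [ 0.0762 -0.3348 -0.429 ] w 0.034183778938282804 tcp cub [-0.0592 -0.1789  0.112 ]
```

View pics/top2.png

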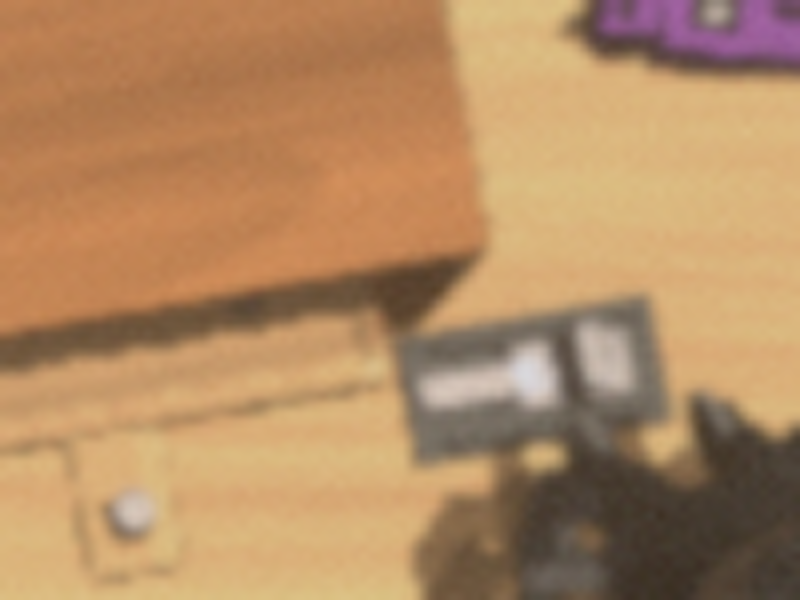

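The bolt's end is now at about (420,390), clear of the tray's right end at (380,380). Next is the post.

Request:
{"fn": "arm_command", "kwargs": {"moves": [{"gripper": 0, "tx": 0, "ty": -0.5, "tz": 0, "rx": 0, "ry": 0, "rz": 0}, {"gripper": 0, "tx": 0, "ty": -0.7, "tz": 0, "rx": 0, "ry": 0, "rz": 0}, {"gripper": 0, "tx": 0, "ty": -0.7, "tz": 0, "rx": 0, "ry": 0, "rz": 0}, {"gripper": 0, "tx": 0, "ty": -0.7, "tz": 0, "rx": 0, "ry": 0, "rz": 0}, {"gripper": 0, "tx": 0, "ty": -0.6, "tz": 0.2, "rx": 0, "ry": 0, "rz": 0}, {"gripper": 0, "tx": 0, "ty": -0.36, "tz": 0.3, "rx": 0, "ry": 0, "rz": 0}, {"gripper": 0, "tx": 0, "ty": 0, "tz": 0, "rx": 0, "ry": 0, "rz": 0}, {"gripper": 0, "tx": 0, "ty": 0, "tz": 0, "rx": 0, "ry": 0, "rz": 0}]}}

```text
time: 6.15
tcp_pos: [0.6114, -0.0596, 0.0865]
tool_rot: [-3.14, -0.523, 0.174]
wrist_force: [-0.6, -0.5, 0.2]
gripper_width: 0.0426
```

```bash
python3 - <<'E'
from h import *
R=tool(30); g=cub([-.0547,-.001,.046]); tcp=g+R[:,2]*.019
plan(tcp,R)
E
```

```text
t 6.15 turn [-0.0148  0.0009  0.0054] shift(new frame) [-0.5518  0.0278  0.9977] shift(old frame) [-0.5517  0.0295  0.9977] world d [ 0.0013 -0.0012 -0.057 ] F [-0.6304 -0.5031  0.159 ] w 0.04261429804708 tcp cub [-0.0462  0.0004  0.0865]
```

Request:
{"fn": "arm_command", "kwargs": {"moves": [{"gripper": 0, "tx": -0.18, "ty": 0.03, "tz": 0.33, "rx": 0, "ry": 0, "rz": 0}, {"gripper": 0, "tx": -0.18, "ty": 0, "tz": 0.33, "rx": 0, "ry": 0, "rz": 0}, {"gripper": 0, "tx": -0.16, "ty": 0, "tz": 0.28, "rx": 0, "ry": 0, "rz": 0}, {"gripper": 0, "tx": 0, "ty": 0, "tz": 0, "rx": 0, "ry": 0, "rz": 0}, {"gripper": -1, "tx": 0, "ty": 0, "tz": 0, "rx": 0, "ry": 0, "rz": 0}, {"gripper": -1, "tx": 0, "ty": 0, "tz": 0, "rx": 0, "ry": 0, "rz": 0}, {"gripper": -1, "tx": 0, "ty": 0, "tz": 0, "rx": 0, "ry": 0, "rz": 0}]}}

```text
time: 6.85
tcp_pos: [0.6129, -0.0621, 0.0347]
tool_rot: [3.141, -0.525, 0.172]
wrist_force: [-0.3, -6.8, -0.3]
gripper_width: 0.0143
```

```bash
python3 - <<'E'
from h import *
from cell import *
s=sense();R=Ro.from_euler('xyz',s["tool_rot"]).as_matrix()
plan(s["tcp_pos"]-C[:,0]*.14,R)
E
```

```text
t 6.85 turn [0. 0. 0.] shift(new frame) [-2.4224  0.0023 -1.4043] shift(old frame) [-2.4224  0.0023 -1.4043] world d [-0.1379 -0.0241  0.    ] F [-0.2581 -6.7606 -0.3098] w 0.014300441110284357 tcp cub [-0.0452 -0.0024  0.0347]
```

Request:
{"fn": "arm_command", "kwargs": {"moves": [{"gripper": 0, "tx": 0, "ty": 0, "tz": 0, "rx": 0, "ry": 0, "rz": 0}, {"gripper": 0, "tx": 0, "ty": 0, "tz": 0, "rx": 0, "ry": 0, "rz": 0}, {"gripper": 0, "tx": 0, "ty": 0, "tz": 0, "rx": 0, "ry": -0.75, "rz": 0}, {"gripper": 0, "tx": 0, "ty": 0, "tz": 0, "rx": 0, "ry": -0.75, "rz": 0}, {"gripper": 0, "tx": 0, "ty": 0, "tz": 0, "rx": 0, "ry": -0.75, "rz": 0}, {"gripper": 0, "tx": 0, "ty": 0, "tz": 0, "rx": 0, "ry": -0.75, "rz": 0}, {"gripper": 0, "tx": 0, "ty": 0, "tz": 0, "rx": 0, "ry": -0.75, "rz": 0}, {"gripper": 0, "tx": -0.19, "ty": 0, "tz": 0.1, "rx": 0, "ry": 0, "rz": 0}]}}

```text
time: 7.65
tcp_pos: [0.6095, -0.0482, 0.0274]
tool_rot: [-3.087, -0.365, 0.181]
wrist_force: [5.5, -14.2, 8.6]
gripper_width: 0.0427
```

Request:
{"fn": "arm_command", "kwargs": {"moves": [{"gripper": -1, "tx": 0, "ty": 0, "tz": 0, "rx": 0, "ry": 0, "rz": 0}, {"gripper": -1, "tx": 0, "ty": 0, "tz": 0, "rx": 0, "ry": 0, "rz": 0}, {"gripper": -1, "tx": 0, "ty": 0, "tz": 0, "rx": 0, "ry": 0, "rz": 0}]}}

```text
time: 7.95
tcp_pos: [0.6123, -0.0605, 0.0278]
tool_rot: [-3.108, -0.374, 0.173]
wrist_force: [-3.2, -84.5, 1.3]
gripper_width: 0.0149
```

```bash
python3 - <<'E'
from h import *
from cell import *
s=sense();R=Ro.from_euler('xyz',s["tool_rot"]).as_matrix()
plan(s["tcp_pos"]-C[:,0]*.14,R)
E
```

```text
t 7.95 turn [0. 0. 0.] shift(new frame) [-2.6063 -0.0346 -1.0228] shift(old frame) [-2.6063 -0.0346 -1.0228] world d [-0.1379 -0.0241  0.    ] F [ -3.1509 -84.4703   1.3351] w 0.014905856659349109 tcp cub [-0.0454 -0.0007  0.0278]
```

Request:
{"fn": "arm_command", "kwargs": {"moves": [{"gripper": 0, "tx": 0, "ty": 0, "tz": 0, "rx": 0, "ry": 0, "rz": 0}, {"gripper": 0, "tx": 0, "ty": 0, "tz": 0, "rx": 0, "ry": 0, "rz": 0}]}}

```text
time: 8.15
tcp_pos: [0.6083, -0.0493, 0.0264]
tool_rot: [-3.084, -0.365, 0.178]
wrist_force: [1.2, -0.6, -0.6]
gripper_width: 0.0422
```

```bash
python3 - <<'E'
from h import *
from cell import *
s=sense();print(s); plan(cub([-.0547,-.001,.027]),tool(0))
for n,(x,y) in dict(side=(205,110),top=(220,125)).items():
    im=camera(n)[:,:,::-1]; crop(im,x,y,x+100,y+75,8,f"pics/{n}3.png")
E
```

```text
{'time': 8.15, 'qpos': array([-0.2774,  0.6896,  1.9763,  0.9024,  0.269 ,  0.2531]), 'qd': array([0.04  , 0.0029, 0.0322, 0.0045, 0.0621, 0.0035]), 'joint_torque': array([ -2.2701, -60.4213, -12.8467,   0.2053,  -0.7238,   0.002 ]), 'tcp_pos': array([ 0.6083, -0.0493,  0.0264]), 'tool_rot': array([-3.0839, -0.3654,  0.1777]), 'wrist_force': array([ 1.2308, -0.5506, -0.6195]), 'torque': array([-0.3113, -0.1051, -0.1278]), 'gripper_width': 0.042202652969065266}
t 8.15 turn [-0.4151 -2.6152  0.1106] shift(new frame) [-0.1433  0.2405 -0.0126] shift(old frame) [-0.1304  0.2357 -0.0771] world d [-0.005  -0.0131  0.0006] F [ 1.2308 -0.5506 -0.6195] w 0.042202652969065266 tcp cub [-0.0475  0.011   0.0264]
```

View pics/side3.png

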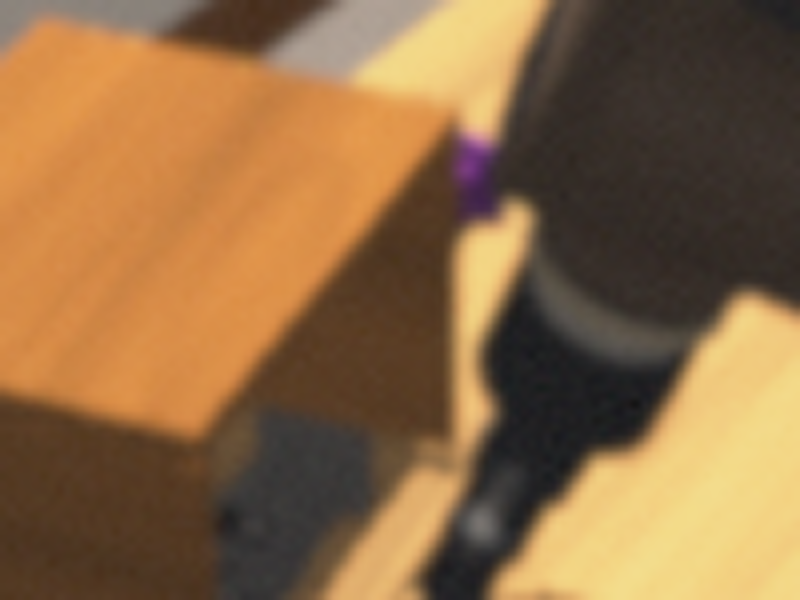

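View pics/top3.png

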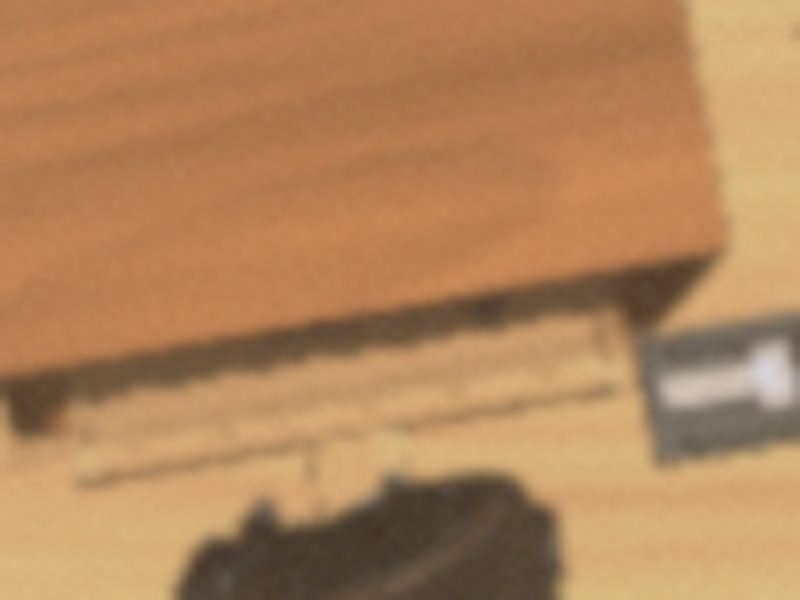

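Request:
{"fn": "arm_command", "kwargs": {"moves": [{"gripper": 0, "tx": 0, "ty": 0.2, "tz": 0, "rx": 0, "ry": 0, "rz": 0}, {"gripper": 0, "tx": 0.12, "ty": 0, "tz": -0.33, "rx": 0, "ry": 0, "rz": 0}, {"gripper": 0, "tx": 0.12, "ty": 0, "tz": -0.33, "rx": 0, "ry": 0, "rz": 0}, {"gripper": 0, "tx": 0.12, "ty": 0, "tz": -0.33, "rx": 0, "ry": 0, "rz": 0}, {"gripper": 0, "tx": 0.12, "ty": 0, "tz": -0.33, "rx": 0, "ry": 0, "rz": 0}, {"gripper": 0, "tx": 0, "ty": 0, "tz": 0, "rx": 0, "ry": 0, "rz": 0}]}}

```text
time: 8.85
tcp_pos: [0.6092, -0.0601, 0.0969]
tool_rot: [-3.081, -0.364, 0.182]
wrist_force: [0.8, 0.8, -0.1]
gripper_width: 0.0427
```

```bash
python3 - <<'E'
from h import *
from cell import *
s=sense();print(s["qpos"]); plan(cub([-.0547,-.001,.1]),tool(0))
E
```

```text
[-0.2982  0.5698  1.9343  0.5924  0.4012  0.5584]
t 8.85 turn [-0.4414 -2.6077  0.1412] shift(new frame) [-0.1242  0.0249 -0.062 ] shift(old frame) [-0.0941  0.0176 -0.1036] world d [-0.0059 -0.0023  0.0031] F [ 0.7865  0.8277 -0.0721] w 0.042699948692484016 tcp cub [-0.0485  0.0002  0.0969]
```

Request:
{"fn": "arm_command", "kwargs": {"moves": [{"gripper": 0, "tx": 0, "ty": 0, "tz": 0, "rx": -0.09, "ry": -0.52, "rz": 0.03}, {"gripper": 0, "tx": 0, "ty": 0, "tz": 0, "rx": -0.09, "ry": -0.52, "rz": 0.03}, {"gripper": 0, "tx": 0, "ty": 0, "tz": 0, "rx": -0.09, "ry": -0.52, "rz": 0.03}, {"gripper": 0, "tx": 0, "ty": 0, "tz": 0, "rx": -0.09, "ry": -0.52, "rz": 0.03}, {"gripper": 0, "tx": 0, "ty": 0, "tz": 0, "rx": -0.09, "ry": -0.52, "rz": 0.03}, {"gripper": 0, "tx": 0, "ty": 0, "tz": 0, "rx": 0, "ry": 0, "rz": 0}, {"gripper": 0, "tx": 0, "ty": 0, "tz": 0, "rx": 0, "ry": 0, "rz": 0}]}}

```text
time: 9.55
tcp_pos: [0.6081, -0.0593, 0.0938]
tool_rot: [-3.14, 0.001, 0.172]
wrist_force: [-1.1, -0.5, 0.2]
gripper_width: 0.043
```

```bash
python3 - <<'E'
from h import *
from cell import *
s=sense();print(s["qpos"]); plan(cub([-.0547,-.001,.027]),tool(0))
E
```

```text
[-0.2059  0.6332  1.7215  0.0022  0.7885  1.1913]
t 9.55 turn [-0.0145  0.0069 -0.0055] shift(new frame) [-0.1064  0.0437  1.3367] shift(old frame) [-0.105   0.0465  1.3367] world d [-0.0049 -0.0031 -0.0668] F [-1.0803 -0.526   0.229 ] w 0.04302933791564802 tcp cub [-0.0494  0.0012  0.0938]
```

Request:
{"fn": "arm_command", "kwargs": {"moves": [{"gripper": 0, "tx": -0.1, "ty": 0.04, "tz": 0, "rx": 0, "ry": 0, "rz": 0}, {"gripper": 0, "tx": 0, "ty": 0, "tz": 0.45, "rx": 0, "ry": 0, "rz": 0}, {"gripper": 0, "tx": 0, "ty": 0, "tz": 0.45, "rx": 0, "ry": 0, "rz": 0}, {"gripper": 0, "tx": 0, "ty": 0, "tz": 0.4, "rx": 0, "ry": 0, "rz": 0}, {"gripper": 0, "tx": 0, "ty": 0, "tz": 0, "rx": 0, "ry": 0, "rz": 0}, {"gripper": -1, "tx": 0, "ty": 0, "tz": 0, "rx": 0, "ry": 0, "rz": 0}, {"gripper": -1, "tx": 0, "ty": 0, "tz": 0, "rx": 0, "ry": 0, "rz": 0}, {"gripper": -1, "tx": 0, "ty": 0, "tz": 0, "rx": 0, "ry": 0, "rz": 0}]}}

```text
time: 10.35
tcp_pos: [0.6045, -0.0636, 0.031]
tool_rot: [3.141, -0.001, 0.171]
wrist_force: [1.8, -7.3, -2.7]
gripper_width: 0.0145
```

Request:
{"fn": "arm_command", "kwargs": {"moves": [{"gripper": -1, "tx": -0.1, "ty": 0, "tz": 0, "rx": 0, "ry": 0, "rz": 0}, {"gripper": -1, "tx": -0.15, "ty": 0, "tz": 0, "rx": 0, "ry": 0, "rz": 0}, {"gripper": -1, "tx": -0.2, "ty": 0, "tz": 0, "rx": 0, "ry": 0, "rz": 0}, {"gripper": -1, "tx": -0.2, "ty": 0, "tz": 0, "rx": 0, "ry": 0, "rz": 0}, {"gripper": -1, "tx": -0.2, "ty": 0, "tz": 0, "rx": 0, "ry": 0, "rz": 0}, {"gripper": -1, "tx": -0.2, "ty": 0, "tz": 0, "rx": 0, "ry": 0, "rz": 0}, {"gripper": -1, "tx": -0.2, "ty": 0, "tz": 0, "rx": 0, "ry": 0, "rz": 0}, {"gripper": -1, "tx": -0.2, "ty": 0, "tz": 0, "rx": 0, "ry": 0, "rz": 0}]}}

```text
time: 11.15
tcp_pos: [0.5334, -0.076, 0.031]
tool_rot: [3.14, -0.002, 0.171]
wrist_force: [4.2, -8.3, -5.4]
gripper_width: 0.0144
```

Request:
{"fn": "arm_command", "kwargs": {"moves": [{"gripper": -1, "tx": -0.2, "ty": 0, "tz": 0, "rx": 0, "ry": 0, "rz": 0}, {"gripper": -1, "tx": -0.2, "ty": 0, "tz": 0, "rx": 0, "ry": 0, "rz": 0}, {"gripper": -1, "tx": -0.2, "ty": 0, "tz": 0, "rx": 0, "ry": 0, "rz": 0}, {"gripper": -1, "tx": -0.2, "ty": 0, "tz": 0, "rx": 0, "ry": 0, "rz": 0}, {"gripper": -1, "tx": -0.2, "ty": 0, "tz": 0, "rx": 0, "ry": 0, "rz": 0}, {"gripper": -1, "tx": -0.15, "ty": 0, "tz": 0, "rx": 0, "ry": 0, "rz": 0}, {"gripper": -1, "tx": -0.12, "ty": 0, "tz": 0, "rx": 0, "ry": 0, "rz": 0}, {"gripper": -1, "tx": 0, "ty": 0, "tz": 0, "rx": 0, "ry": 0, "rz": 0}]}}

```text
time: 11.95
tcp_pos: [0.4704, -0.0869, 0.031]
tool_rot: [3.14, -0.001, 0.171]
wrist_force: [0.6, -11.0, -4.5]
gripper_width: 0.0143
```

```bash
python3 - <<'E'
from h import *
from cell import *
s=sense();print(s["qpos"]); plan(cub([-.195,-.001,.027]),tool(0))
E
```

```text
[-0.3206  0.6133  2.0895 -0.0014  0.4368  1.0807]
t 11.95 turn [ 0.0103 -0.0102 -0.0142] shift(new frame) [-0.104  -0.0267  0.0794] shift(old frame) [-0.1042 -0.0266  0.0792] world d [-0.0054  0.0004 -0.004 ] F [  0.5533 -11.0496  -4.503 ] w 0.014306195207577737 tcp cub [-0.1898 -0.0023  0.031 ]
```

Request:
{"fn": "arm_command", "kwargs": {"moves": [{"gripper": -1, "tx": -0.06, "ty": 0, "tz": 0, "rx": 0, "ry": 0, "rz": 0}, {"gripper": -1, "tx": -0.06, "ty": 0, "tz": 0, "rx": 0, "ry": 0, "rz": 0}, {"gripper": -1, "tx": 0, "ty": 0, "tz": 0, "rx": 0, "ry": 0, "rz": 0}]}}

```text
time: 12.25
tcp_pos: [0.4676, -0.0876, 0.031]
tool_rot: [3.138, -0.007, 0.17]
wrist_force: [16.2, 2.3, -12.7]
gripper_width: 0.0146
```

Request:
{"fn": "arm_command", "kwargs": {"moves": [{"gripper": 0, "tx": 0, "ty": 0, "tz": 0, "rx": 0, "ry": 0, "rz": 0}, {"gripper": 0, "tx": 0, "ty": 0, "tz": 0, "rx": 0, "ry": 0, "rz": 0}, {"gripper": 0, "tx": 0, "ty": 0, "tz": -0.5, "rx": 0, "ry": 0, "rz": 0}, {"gripper": 0, "tx": 0, "ty": 0, "tz": -0.9, "rx": 0, "ry": 0, "rz": 0}, {"gripper": 0, "tx": 0, "ty": 0.4, "tz": -0.9, "rx": 0, "ry": 0, "rz": 0}, {"gripper": 0, "tx": 0, "ty": 0.8, "tz": -0.8, "rx": 0, "ry": 0, "rz": 0}, {"gripper": 1, "tx": 0, "ty": 0.9, "tz": 0, "rx": 0, "ry": 0, "rz": 0}, {"gripper": 1, "tx": 0, "ty": 0.7, "tz": 0, "rx": 0, "ry": 0, "rz": 0}]}}

```text
time: 13.05
tcp_pos: [0.4874, -0.2221, 0.1823]
tool_rot: [3.14, -0.001, 0.171]
wrist_force: [0.4, 0.2, -1.5]
gripper_width: 0.0702
```

```bash
python3 - <<'E'
from h import *
from cell import *
print(sense()["tcp_pos"],sense()["qpos"])
for n,(x,y) in dict(side=(150,100),top=(180,110)).items():
    im=camera(n)[:,:,::-1]; cv2.imwrite(f"pics/{n}4r.png",im); crop(im,x,y,x+150,y+112,5,f"pics/{n}4.png")
E
```

```text
[ 0.4874 -0.2221  0.1823] [-0.5506  0.4231  1.8357 -0.0008  0.8808  0.8494]
```

View pics/side4.png

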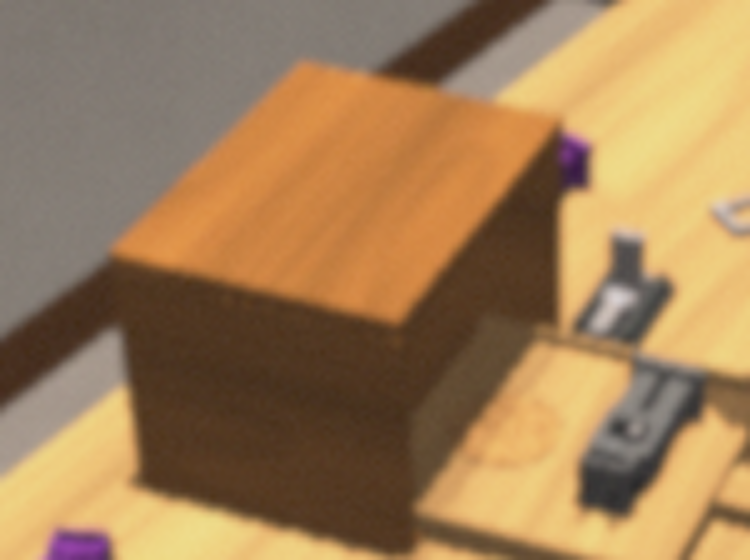

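View pics/top4.png

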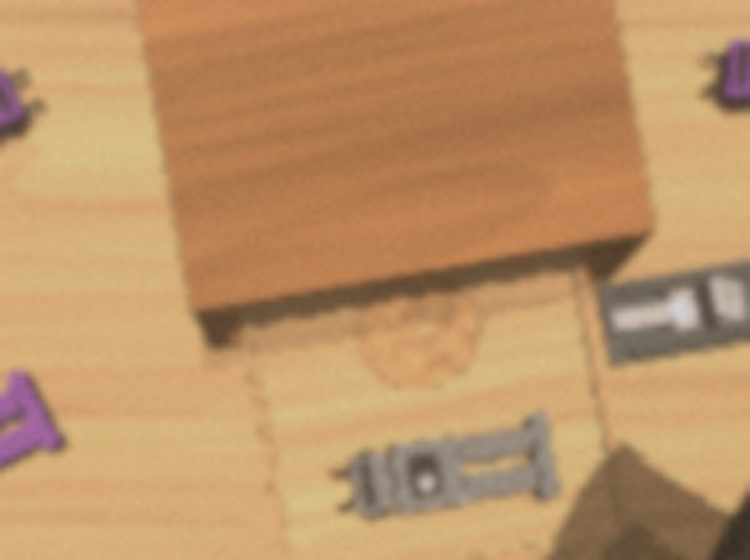

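The tray is out. The grey figure lies with its head at (355,485) and its feet at (545,455) in the top crop. The mat is at about (420,325) and the lock is clear. Next I'll measure the figure and fit the arm's kinematics from the logged samples so I can choose a reachable tilted grasp.

```bash
cat > kin.py <<'E'
import numpy as np
from scipy.optimize import least_squares
from scipy.spatial.transform import Rotation as Ro
D=[([-1.3386,.4915,1.5594,0,1.0917,-.1056],[.2071,-.5895,.2308],[-3.1406,-.0001,.3378]),
([-0.2774,0.6896,1.9763,0.9024,0.269,0.2531],[.6083,-.0493,.0264],[-3.0839,-.3654,.1777]),
([-0.2982,0.5698,1.9343,0.5924,0.4012,0.5584],[.6092,-.0601,.0969],[-3.081,-.364,.182]),
([-0.2059,0.6332,1.7215,0.0022,0.7885,1.1913],[.6081,-.0593,.0938],[-3.14,.001,.172]),
([-0.3206,0.6133,2.0895,-0.0014,0.4368,1.0807],[.4704,-.0869,.031],[3.14,-.001,.171]),
([-0.5506,0.4231,1.8357,-0.0008,0.8808,0.8494],[.4874,-.2221,.1823],[3.14,-.001,.171])]
def fk(q,k,s4=1):
    a,L1,L2,e,lat,h,T=k
    Z=lambda t:Ro.from_euler('z',t); Y=lambda t:Ro.from_euler('y',t)
    R1=Z(q[0]); R3=R1*Y(q[1]+q[2])
    p=R1.apply([a,lat,h])+(R1*Y(q[1])).apply([0,0,L1])+R3.apply([e,0,L2])
    R=R3*Z(s4*q[3])*Y(q[4])*Z(q[5]+np.pi/2)
    return p+R.apply([0,0,T]),R
best=None
for s4 in(1,-1):
    f=lambda k:np.concatenate([np.r_[fk(q,k,s4)[0]-p] for q,p,r in D])
    r=least_squares(f,[0,.4,.4,0,.066,.2,.25])
    ang=[(fk(q,r.x,s4)[1].inv()*Ro.from_euler('xyz',t)).magnitude() for q,p,t in D]
    if best is None or r.cost<best[0]: best=(r.cost,s4,r.x,np.abs(r.fun).max(),ang)
_,S4,K,_,_=best
LO=np.array([-3.1,-.84,.05,-1.13,.06,-2.69]);HI=np.array([3.1,2.19,2.79,4.28,2.93,2.69])
def ik(p,R,q0):
    R=Ro.from_matrix(R)
    def f(q):
        pp,RR=fk(q,K,S4); return np.r_[(pp-p)*3,(RR.inv()*R).as_rotvec()]
    r=least_squares(f,np.clip(q0,LO+.01,HI-.01),bounds=(LO,HI)); return r.x,np.linalg.norm(r.fun)
if __name__=="__main__":
    np.set_printoptions(precision=4,suppress=True); print(best)
E
python3 kin.py; python3 - <<'E'
from h import *
t=cv2.imread("pics/top4r.png"); 
hsv=cv2.cvtColor(t,cv2.COLOR_BGR2HSV); m=((hsv[...,1]<70)).astype(np.uint8)
m[:185]=0;m[215:]=0;m[:,:246]=0;m[:,294:]=0
n,l,st,ce=cv2.connectedComponentsWithStats(m); i=1+np.argmax(st[1:,4]); print(st[i],ce[i])
cv2.imwrite("pics/m.png",cv2.resize(((l==i)*255).astype(np.uint8)[180:220,240:300],None,fx=10,fy=10,interpolation=0))
print(cv2.minAreaRect(np.argwhere(l==i)[:,::-1].astype(np.float32)))
T=lambda x,y:((x-2)/5+180,(y-2)/5+110)
for X in ([-.01,0,.015],[-.048,0,.015],[-.01,.038,.015],[-.01,-.038,.015],[-.16,.105,.023],[-.16,-.105,.023]):
    print(X,(proj("top",cub(X))-[180,110])*5,(proj("side",cub(X))-[150,100])*5)
E
```

```text
(np.float64(4.049430589941481e-09), 1, array([0.    , 0.5867, 0.411 , 0.0432, 0.0659, 0.197 , 0.2554]), np.float64(4.7091394641096684e-05), [1.159830014981199e-05, 1.8531937419509804e-05, 0.0005951637342159617, 0.00046012771599626413, 0.0005478875770426855, 0.0003691704926558997])
[250 193  41  20 464] [269.903  203.8319]
((270.0135192871094, 203.58108520507812), (15.289106369018555, 39.94895553588867), 80.53767395019531)
[-0.01, 0, 0.015] [413.0086 327.6811] [503.0006 429.556 ]
[-0.048, 0, 0.015] [424.236  389.0972] [557.3828 443.5112]
[-0.01, 0.038, 0.015] [351.3476 338.6182] [479.443  463.5431]
[-0.01, -0.038, 0.015] [474.5367 316.7674] [525.7059 396.7984]
[-0.16, 0.105, 0.023] [285.2129 603.099 ] [665.7495 579.2868]
[-0.16, -0.105, 0.023] [630.4428 540.3388] [775.0581 383.1087]
```

View pics/m.png

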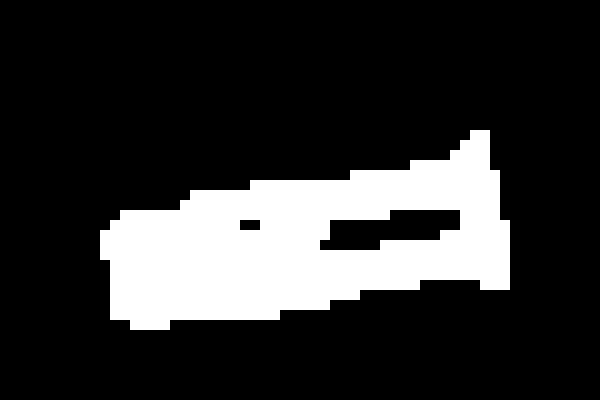

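```bash
python3 - <<'E'
from h import *
for n in("top","side"):
    c=calibration(n); print(n,"cam",-c["R"].T@c["t"])
T=lambda x,y:((x-2)/5+180,(y-2)/5+110); S=lambda x,y:((x-2)/5+150,(y-2)/5+100)
for nm,p in dict(button=(428,475),footU=(540,412),footD=(553,497),headU=(352,455),headD=(362,515),legU=(460,437),legU2=(525,422),headtop=(355,485)).items():
    print(nm,tocub(plane("top",T(*p),.053)))
t=cv2.imread("pics/top4r.png");crop(t,240,180,300,220,13,"pics/f_t.png")
s=cv2.imread("pics/side4r.png");crop(s,255,165,300,207,14,"pics/f_s.png")
E
```

```text
top cam [ 0.5005 -0.0119  1.2233]
side cam [-0.0031  0.9289  0.9345]
button [-0.0997  0.0099  0.053 ]
footU [-0.075  -0.0614  0.053 ]
footD [-0.1254 -0.0598  0.053 ]
headU [-0.0804  0.0516  0.053 ]
headD [-0.1159  0.052   0.053 ]
legU [-0.0812 -0.0125  0.053 ]
legU2 [-0.0792 -0.0517  0.053 ]
headtop [-0.0979  0.0529  0.053 ]
```

View pics/f_t.png

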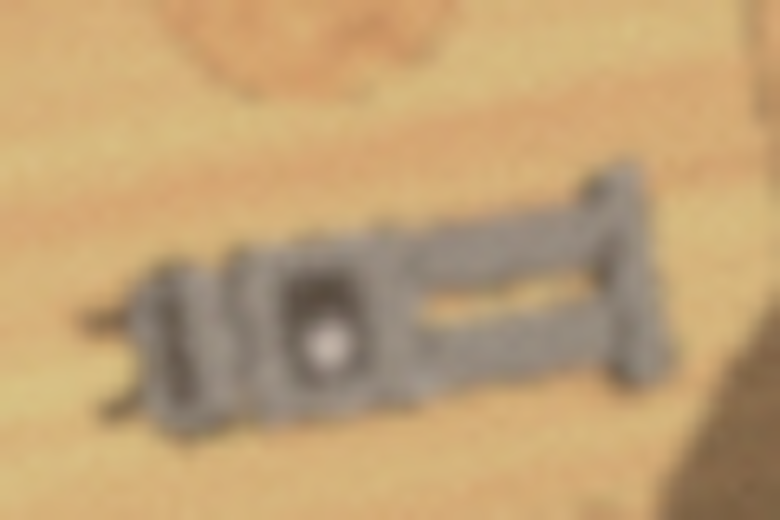

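View pics/f_s.png

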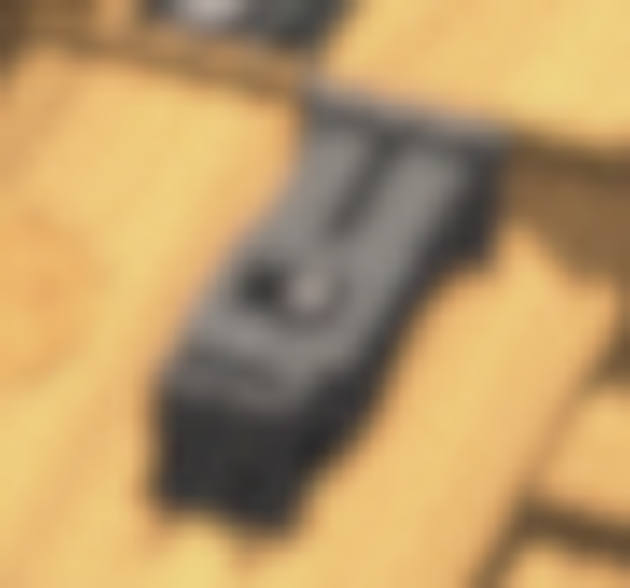

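```bash
cat > pl.py <<'E'
from h import *
from kin import ik,fk,K,S4,LO,HI
from cell import sense
def Rinit(phi,sg):
    z=C@np.array([0,-np.sin(phi),-np.cos(phi)]); y=sg*C[:,0]; return np.c_[np.cross(y,z),y,z]
FI=np.c_[C[:,1],-C[:,0],[0,0,1.]] # figure axes lying: x=head(+y cub), z up, y = z x x = -cubx
def Ffin(psi): # chest direction: angle psi from cubby -x (deg), x up
    zc=-(C@np.array([np.cos(psi),np.sin(psi),0])); x=np.array([0,0,1.]); return np.c_[x,np.cross(zc,x),zc]
E
python3 - <<'E'
from pl import *
q0=sense()["qpos"]
seeds=[q0]+[np.r_[q0[0],q0[1],q0[2],a,b,c] for a in(-.9,.8,1.6,3.1) for b in(.5,1.2) for c in(-1.5,0,1.5)]
for phi in np.radians([30,40,50]):
  for sg in(1,-1):
    RI=Rinit(phi,sg); tcp=cub([-.0995,.0105-.025*np.sin(phi),.018+.011*np.sin(phi)])
    for up in (0,.12):
      sol=[ik(tcp+[0,0,up],RI,s) for s in seeds]; sol=[q for q,e in sol if e<1e-3]
      u=[]; 
      for q in sol:
        if not any(np.abs(q-w).max()<.01 for w in u): u.append(q)
      print("init",np.degrees(phi).round(),sg,up,*u)
    for psi in np.radians([-60,-30,0,30]):
      F=Ffin(psi)@FI.T; RF=F@RI
      rel=FI.T@(tcp-cub([-.0995,.0105,.035])); X=cub([-.01,-.0025,.015+.074])+Ffin(psi)@rel
      sol=[ik(X,RF,s) for s in seeds]; sol=[q for q,e in sol if e<1e-3]
      u=[]; 
      for q in sol:
        if not any(np.abs(q-w).max()<.01 for w in u): u.append(q)
      print("fin",np.degrees(phi).round(),sg,np.degrees(psi).round(),X,*u)
E
```

```text
init 30.0 1 0 [-0.0208  0.7345  1.9496 -1.0276  0.6104  0.7131]
init 30.0 1 0.12 [-0.0208  0.5327  1.8903 -0.7782  0.7739  0.3914]
fin 30.0 1 -60.0 [ 0.655  -0.065   0.0765]
fin 30.0 1 -30.0 [ 0.6584 -0.0601  0.0765] [-0.1114  0.7755  2.1759  3.4152  0.8632 -1.6298]
fin 30.0 1 0.0 [ 0.6589 -0.0542  0.0765] [-0.3529  0.7755  2.1768  2.5462  0.8866 -1.4486]
fin 30.0 1 30.0 [ 0.6564 -0.0488  0.0765] [-0.4997  0.8     1.9985  1.731   0.9552 -1.1772]
init 30.0 -1 0 [-0.0208  0.7345  1.9496 -1.0276  0.6104 -2.4285]
init 30.0 -1 0.12
fin 30.0 -1 -60.0 [ 0.655  -0.065   0.0765]
fin 30.0 -1 -30.0 [ 0.6584 -0.0601  0.0765] [-0.1114  0.7755  2.1759  3.4152  0.8632  1.5118]
fin 30.0 -1 0.0 [ 0.6589 -0.0542  0.0765] [-0.3529  0.7755  2.1768  2.5462  0.8866  1.693 ]
fin 30.0 -1 30.0 [ 0.6564 -0.0488  0.0765] [-0.4997  0.8     1.9985  1.731   0.9552  1.9644]
init 40.0 1 0
init 40.0 1 0.12 [ 0.0398  0.5688  1.9105 -1.0058  0.8546  0.63  ]
fin 40.0 1 -60.0 [ 0.6539 -0.0638  0.0729]
fin 40.0 1 -30.0 [ 0.6569 -0.0596  0.0729] [-0.1235  0.7114  2.1171  3.4667  0.5709 -1.6996]
fin 40.0 1 0.0 [ 0.6574 -0.
[... 567 characters left out ...]
50.0 1 0
init 50.0 1 0.12
fin 50.0 1 -60.0 [ 0.6531 -0.0628  0.0698]
fin 50.0 1 -30.0 [ 0.6556 -0.0591  0.0698] [-0.1372  0.6701  2.04    3.6404  0.2889 -1.8873]
fin 50.0 1 0.0 [ 0.656  -0.0547  0.0698] [-0.2981  0.6699  2.0406  2.1728  0.3616 -1.0054]
fin 50.0 1 30.0 [ 0.6542 -0.0507  0.0698] [-0.407   0.7053  1.9172  1.3503  0.6287 -0.718 ]
init 50.0 -1 0
init 50.0 -1 0.12
fin 50.0 -1 -60.0 [ 0.6531 -0.0628  0.0698]
fin 50.0 -1 -30.0 [ 0.6556 -0.0591  0.0698] [-0.1372  0.6701  2.04    3.6404  0.2889  1.2543]
fin 50.0 -1 0.0 [ 0.656  -0.0547  0.0698] [-0.2981  0.6699  2.0406  2.1728  0.3616  2.1362]
fin 50.0 -1 30.0 [ 0.6542 -0.0507  0.0698] [-0.407   0.7053  1.9172  1.3503  0.6287  2.4236]
```

```bash
cat >> pl.py <<'E'
FT=np.array([-.0995,.0105,.035])
def setup(phi,psi,sg):
    RI=Rinit(phi,sg); tcp=cub([FT[0],FT[1]-.025*np.sin(phi),.018+.011*np.sin(phi)])
    rel=FI.T@(tcp-cub(FT)); F=Ffin(psi); RF=F@FI.T@RI
    return RI,tcp,rel,F,RF
def path(phi,psi,sg,N=14,up=.11,back=.09,h=.008,xr=-.12):
    RI,tcp,rel,F,RF=setup(phi,psi,sg)
    P=[(tcp+[0,0,u],RI) for u in np.linspace(0,up,5)]
    fin=cub([-.01,-.0025,.089])+F@rel; pre=fin+C@np.array([-back,0,h])
    hi=pre+[0,0,.06]
    rv=Ro.from_matrix(RI.T@RF).as_rotvec()
    for i in range(1,N+1): P.append((P[4][0]+(hi-P[4][0])*i/N,RI@Ro.from_rotvec(rv*i/N).as_matrix()))
    for i in range(1,4): P.append((hi+(pre-hi)*i/3,RF))
    for i in range(1,5): P.append((pre+(fin+[0,0,h]-pre)*i/4,RF))
    P.append((fin,RF)); return P
def run(P,q0):
    Q=[];e=0
    q=q0
    for p,R in P:
        q,r=ik(p,R,q); Q.append(q); e=max(e,r)
    return np.array(Q),e
E
python3 - <<'E'
from pl import *
q0=sense()["qpos"]
for phi in (0,10,20,30):
  for psi in (15,30,45,60):
    for sg in(1,-1):
      P=path(*np.radians([phi,psi]),sg)
      qs=[ik(*P[0],s) for s in (q0,np.r_[q0[:3],-.6,.6,-2],np.r_[q0[:3],-.6,.6,.8])]
      q,e=min(qs,key=lambda a:a[1])
      Q,e=run(P,q)
      print(phi,psi,sg,"err %.4f maxstep %.2f minq5 %.2f"%(e,np.abs(np.diff(Q,axis=0)).max(),Q[:,4].min()),Q[0],Q[-1])
E
```

```text
0 15 1 err 0.0000 maxstep 0.19 minq5 0.55 [-0.223   0.6993  1.8906  0.      0.5517 -0.3957] [-0.4922  1.0293  2.1258  2.2147  1.5789 -1.5816]
0 15 -1 err 0.0299 maxstep 0.19 minq5 0.55 [-0.2358  0.6986  1.8939  0.039   0.5485  2.69  ] [-0.4922  1.0293  2.1258  2.2147  1.5789  1.56  ]
0 30 1 err 0.0000 maxstep 0.17 minq5 0.55 [-0.223   0.6993  1.8906  0.      0.5517 -0.3957] [-0.5525  1.0236  2.0032  1.8908  1.5346 -1.4619]
0 30 -1 err 0.0299 maxstep 0.17 minq5 0.55 [-0.2358  0.6986  1.8939  0.039   0.5485  2.69  ] [-0.5525  1.0236  2.0032  1.8908  1.5346  1.6797]
0 45 1 err 0.0000 maxstep 0.16 minq5 0.55 [-0.223   0.6993  1.8906  0.      0.5517 -0.3957] [-0.5734  1.0327  1.8554  1.6088  1.561  -1.3175]
0 45 -1 err 0.0299 maxstep 0.16 minq5 0.55 [-0.2358  0.6986  1.8939  0.039   0.5485  2.69  ] [-0.5734  1.0327  1.8554  1.6088  1.561   1.8241]
0 60 1 err 0.0000 maxstep 0.15 minq5 0.55 [-0.223   0.6993  1.8906  0.      0.5517 -0.3957] [-0.5643  1.0569  1.6937  1.373   1.6516 -1.1878]
0 60 -1 err 0.0299 maxstep 0.14 minq5 0.55 [-0.2358  0.6986  1.8939  0.039   0.5485  2.69  ] [-0.5643  
[... 2783 characters left out ...]
40 maxstep 0.12 minq5 0.30 [-0.0208  0.7345  1.9496 -1.0276  0.6104 -2.4285] [-0.1876  0.5985  1.7531  0.6132  0.4353 -2.69  ]
30 45 1 err 0.0000 maxstep 0.20 minq5 0.61 [-0.0208  0.7345  1.9496 -1.0276  0.6104  0.7131] [-0.5229  0.8282  1.8683  1.404   1.0648 -1.0584]
30 45 -1 err 0.8584 maxstep 0.12 minq5 0.32 [-0.0208  0.7345  1.9496 -1.0276  0.6104 -2.4285] [-0.1794  0.6239  1.6627  0.5156  0.6254 -2.69  ]
30 60 1 err 0.0000 maxstep 0.19 minq5 0.61 [-0.0208  0.7345  1.9496 -1.0276  0.6104  0.7131] [-0.5193  0.8661  1.725   1.1469  1.213  -0.9878]
30 60 -1 err 0.9843 maxstep 0.13 minq5 0.28 [-0.0208  0.7345  1.9496 -1.0276  0.6104 -2.4285] [-0.1662  0.6633  1.5524  0.4513  0.8343 -2.69  ]
```

```bash
python3 - <<'E'
from pl import *
RI,tcp,rel,F,RF=setup(*np.radians([20,30]),1)
print(tcp,tocub(tcp)); plan(tcp+[0,0,.1],RI); 
s=sense();R0=Ro.from_euler('xyz',s["tool_rot"]).as_matrix();rv=Ro.from_matrix(R0.T@RI).as_rotvec();q=s["qpos"]
for i in range(1,15):
    q2,e=ik(s["tcp_pos"],R0@Ro.from_rotvec(rv*i/14).as_matrix(),q);print(q2,e,np.abs(q2-q).max()) if i%4==2 else 0;q=q2
E
```

```text
[ 0.5586 -0.0672  0.0218] [-0.0995  0.0019  0.0218]
t 13.15 turn [ -1.9619  -1.9519 -11.1587] shift(new frame) [3.0694 1.94   0.1416] shift(old frame) [ 1.9269 -2.8461  1.1796] world d [ 0.0712  0.1564 -0.0591] F [0.1825 1.4289 0.0118] w 0.08360886147180725 tcp cub [-0.1965 -0.1398  0.1809]
[-0.5263  0.4283  1.8323 -0.0726  0.8804  0.6999] 2.856978419901916e-11 0.07539787493689332
[-0.4768  0.4248  1.8492 -0.2147  0.8465  0.3975] 1.009446830772161e-10 0.07575046500086241
[-0.4381  0.4119  1.8922 -0.3539  0.769   0.0923] 6.87644451431424e-10 0.07680671072096727
[-0.4175  0.3919  1.9538 -0.4857  0.6544 -0.2228] 4.236751612037908e-09 0.08044500541199662
```

Request:
{"fn": "arm_command", "kwargs": {"moves": [{"gripper": 0.5, "tx": 0, "ty": 0, "tz": 0, "rx": -0.14, "ry": -0.14, "rz": -0.8}, {"gripper": 0.5, "tx": 0, "ty": 0, "tz": 0, "rx": -0.14, "ry": -0.14, "rz": -0.8}, {"gripper": 0.5, "tx": 0, "ty": 0, "tz": 0, "rx": -0.14, "ry": -0.14, "rz": -0.8}, {"gripper": 0.5, "tx": 0, "ty": 0, "tz": 0, "rx": -0.14, "ry": -0.14, "rz": -0.8}, {"gripper": 0.5, "tx": 0, "ty": 0, "tz": 0, "rx": -0.14, "ry": -0.14, "rz": -0.8}, {"gripper": 0.5, "tx": 0, "ty": 0, "tz": 0, "rx": -0.14, "ry": -0.14, "rz": -0.8}, {"gripper": 0.5, "tx": 0, "ty": 0, "tz": 0, "rx": -0.14, "ry": -0.14, "rz": -0.8}]}}

```text
time: 13.85
tcp_pos: [0.4867, -0.2193, 0.1805]
tool_rot: [3.071, 0.176, 0.954]
wrist_force: [-0.7, -0.1, 0.6]
gripper_width: 0.0637
```

Request:
{"fn": "arm_command", "kwargs": {"moves": [{"gripper": 0.5, "tx": 0, "ty": 0, "tz": 0, "rx": -0.14, "ry": -0.14, "rz": -0.8}, {"gripper": 0.5, "tx": 0, "ty": 0, "tz": 0, "rx": -0.14, "ry": -0.14, "rz": -0.8}, {"gripper": 0.5, "tx": 0, "ty": 0, "tz": 0, "rx": -0.14, "ry": -0.14, "rz": -0.8}, {"gripper": 0.5, "tx": 0, "ty": 0, "tz": 0, "rx": -0.14, "ry": -0.14, "rz": -0.8}, {"gripper": 0.5, "tx": 0, "ty": 0, "tz": 0, "rx": -0.14, "ry": -0.14, "rz": -0.8}, {"gripper": 0.5, "tx": 0, "ty": 0, "tz": 0, "rx": -0.14, "ry": -0.14, "rz": -0.8}, {"gripper": 0.5, "tx": 0, "ty": 0, "tz": 0, "rx": -0.14, "ry": -0.14, "rz": -0.8}, {"gripper": 0.5, "tx": 0, "ty": 0, "tz": 0, "rx": 0, "ry": 0, "rz": 0}]}}

```text
time: 14.65
tcp_pos: [0.4864, -0.2192, 0.1803]
tool_rot: [-3.137, 0.347, 1.756]
wrist_force: [0.4, 0.2, 0.3]
gripper_width: 0.064
```

```bash
python3 - <<'E'
from pl import *
RI,tcp,rel,F,RF=setup(*np.radians([20,30]),1)
plan(tcp+[0,0,.09],RI); plan(tcp,RI)
E
```

```text
t 14.65 turn [-0.0021 -0.0115  0.0827] shift(new frame) [3.0494 1.9469 0.3497] shift(old frame) [3.0262 1.9821 0.354 ] world d [ 0.0723  0.152  -0.0686] F [0.3725 0.1576 0.2965] w 0.06404082305513475 tcp cub [-0.1968 -0.1353  0.1803]
t 14.65 turn [-0.0021 -0.0115  0.0827] shift(new frame) [3.665  1.9469 2.0412] shift(old frame) [3.639  1.9897 2.0464] world d [ 0.0723  0.152  -0.1586] F [0.3725 0.1576 0.2965] w 0.06404082305513475 tcp cub [-0.1968 -0.1353  0.1803]
```

Request:
{"fn": "arm_command", "kwargs": {"moves": [{"gripper": 0.5, "tx": 0, "ty": 0, "tz": 0, "rx": 0, "ry": 0, "rz": 0.08}, {"gripper": 0.5, "tx": 0.6, "ty": 0.39, "tz": 0.07, "rx": 0, "ry": 0, "rz": 0}, {"gripper": 0.5, "tx": 0.6, "ty": 0.39, "tz": 0.07, "rx": 0, "ry": 0, "rz": 0}, {"gripper": 0.5, "tx": 0.6, "ty": 0.39, "tz": 0.07, "rx": 0, "ry": 0, "rz": 0}, {"gripper": 0.5, "tx": 0.6, "ty": 0.39, "tz": 0.07, "rx": 0, "ry": 0, "rz": 0}, {"gripper": 0.5, "tx": 0.4, "ty": 0.25, "tz": 0.05, "rx": 0, "ry": 0, "rz": 0}, {"gripper": 0.5, "tx": 0.25, "ty": 0.14, "tz": 0.02, "rx": 0, "ry": 0, "rz": 0}, {"gripper": 0.5, "tx": 0, "ty": 0, "tz": 0, "rx": 0, "ry": 0, "rz": 0}]}}

```text
time: 15.45
tcp_pos: [0.5601, -0.067, 0.1112]
tool_rot: [-3.141, 0.347, 1.742]
wrist_force: [-0.8, -0.4, -0.0]
gripper_width: 0.0641
```

```bash
python3 - <<'E'
from pl import *
from cell import *
RI,tcp,rel,F,RF=setup(*np.radians([20,30]),1)
plan(tcp,RI)
for n,(x,y) in dict(side=(215,130),top=(210,150)).items():
    im=camera(n)[:,:,::-1]; crop(im,x,y,x+100,y+75,8,f"pics/{n}5.png")
E
```

```text
t 15.45 turn [-0.0063 -0.0142 -0.0131] shift(new frame) [ 0.6133 -0.0283  1.6808] shift(old frame) [ 0.6099 -0.0279  1.682 ] world d [-0.0014 -0.0002 -0.0895] F [-0.7856 -0.4268 -0.0269] w 0.06410182239511522 tcp cub [-0.0981  0.0019  0.1112]
```

View pics/side5.png

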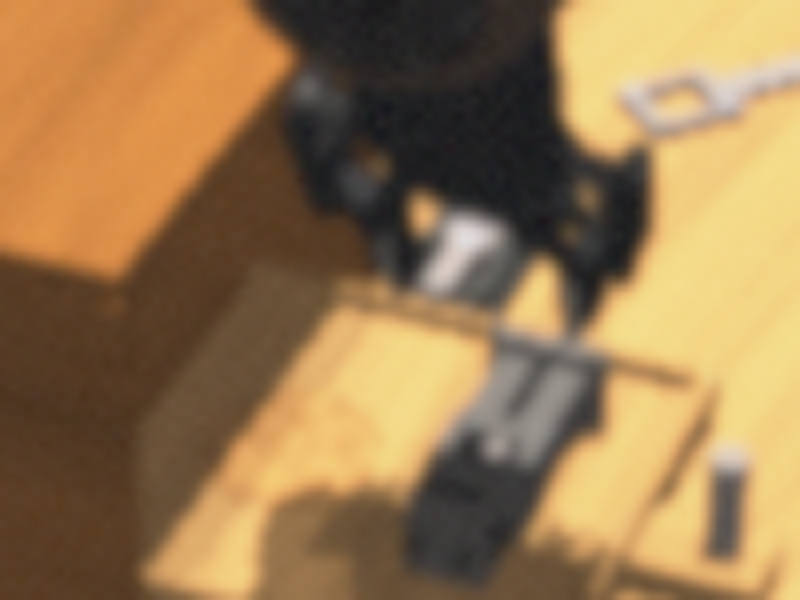

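View pics/top5.png

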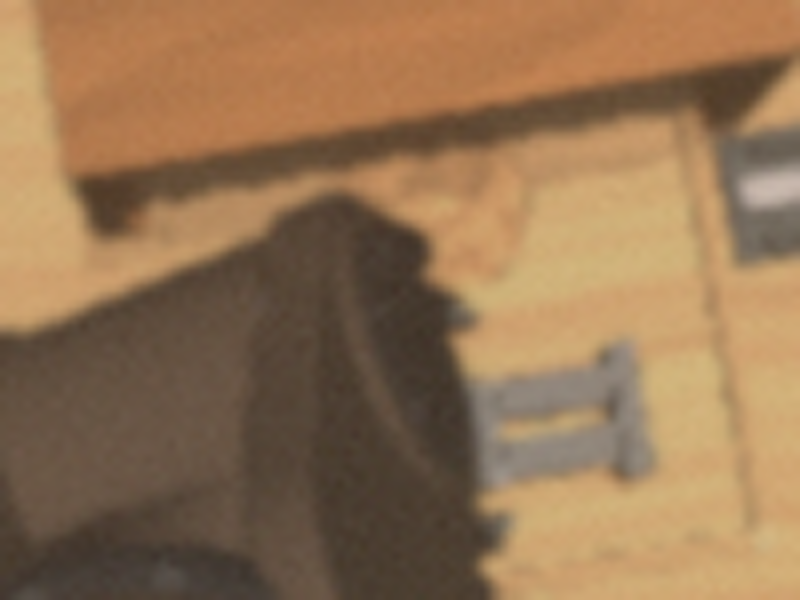

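Request:
{"fn": "arm_command", "kwargs": {"moves": [{"gripper": 0.5, "tx": 0.15, "ty": -0.03, "tz": 0.42, "rx": 0, "ry": 0, "rz": 0}, {"gripper": 0.5, "tx": 0.15, "ty": 0, "tz": 0.42, "rx": 0, "ry": 0, "rz": 0}, {"gripper": 0.5, "tx": 0.15, "ty": 0, "tz": 0.4, "rx": 0, "ry": 0, "rz": 0}, {"gripper": 0.5, "tx": 0.1, "ty": 0, "tz": 0.28, "rx": 0, "ry": 0, "rz": 0}, {"gripper": 0.5, "tx": 0.06, "ty": 0, "tz": 0.15, "rx": 0, "ry": 0, "rz": 0}, {"gripper": 0.5, "tx": 0, "ty": 0, "tz": 0, "rx": 0, "ry": 0, "rz": 0}]}}

```text
time: 16.15
tcp_pos: [0.558, -0.0689, 0.0226]
tool_rot: [-3.141, 0.347, 1.74]
wrist_force: [-0.3, -0.6, 0.8]
gripper_width: 0.0644
```

```bash
python3 - <<'E'
from pl import *
from cell import *
RI,tcp,rel,F,RF=setup(*np.radians([20,30]),1)
plan(tcp,RI)
im=camera("side")[:,:,::-1]; crop(im,215,130,315,205,8,"pics/side6.png")
E
```

```text
t 16.15 turn [-0.0114 -0.0118 -0.0211] shift(new frame) [0.0359 0.0187 0.0057] shift(old frame) [0.0359 0.0186 0.0057] world d [ 0.0006  0.0017 -0.0009] F [-0.251  -0.5781  0.7881] w 0.06443380941566018 tcp cub [-0.1004  0.0004  0.0226]
```

View pics/side6.png

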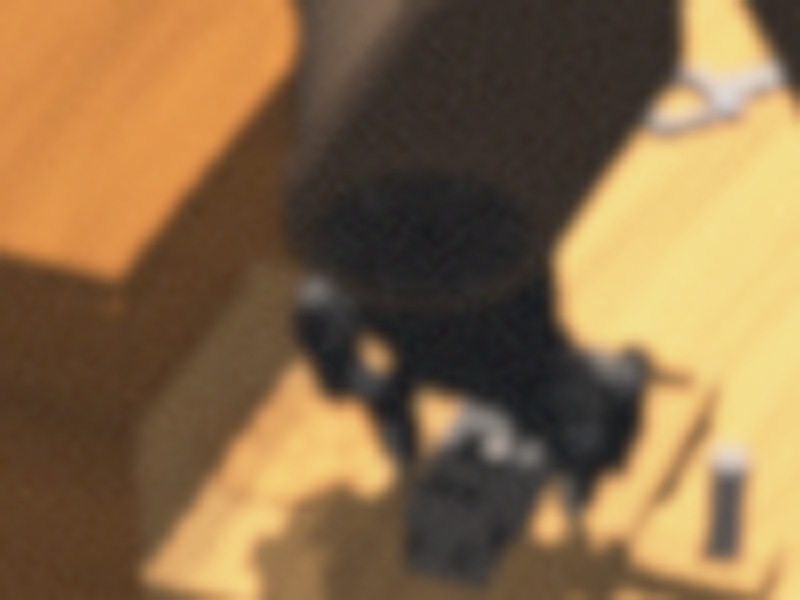

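Request:
{"fn": "arm_command", "kwargs": {"moves": [{"gripper": -1, "tx": 0.03, "ty": 0.02, "tz": 0, "rx": 0, "ry": 0, "rz": 0}, {"gripper": -1, "tx": 0, "ty": 0, "tz": 0, "rx": 0, "ry": 0, "rz": 0}, {"gripper": -1, "tx": 0, "ty": 0, "tz": 0, "rx": 0, "ry": 0, "rz": 0}, {"gripper": -1, "tx": 0, "ty": 0, "tz": 0, "rx": 0, "ry": 0, "rz": 0}]}}

```text
time: 16.6
tcp_pos: [0.5597, -0.0665, 0.0235]
tool_rot: [3.139, 0.348, 1.741]
wrist_force: [-0.0, 1.2, 7.2]
gripper_width: 0.0391
```

```bash
python3 - <<'E'
from pl import *
RI,tcp,rel,F,RF=setup(*np.radians([20,30]),1)
plan(tcp+[0,0,.1],RI)
E
```

```text
t 16.6 turn [ 0.009  -0.0063 -0.0177] shift(new frame) [-0.6816 -0.0222 -1.8437] shift(old frame) [-0.68   -0.0182 -1.8444] world d [-0.001  -0.0007  0.0983] F [-0.0175  1.1736  7.1705] w 0.03912955357761813 tcp cub [-0.0984  0.0024  0.0235]
```

Width of 39 mm means it's holding the torso. Lifting by about 100 mm.

Request:
{"fn": "arm_command", "kwargs": {"moves": [{"gripper": -1, "tx": -0.04, "ty": 0, "tz": -0.12, "rx": 0, "ry": 0, "rz": 0}, {"gripper": -1, "tx": -0.1, "ty": 0, "tz": -0.27, "rx": 0, "ry": 0, "rz": 0}, {"gripper": -1, "tx": -0.14, "ty": 0, "tz": -0.37, "rx": 0, "ry": 0, "rz": 0}, {"gripper": -1, "tx": -0.14, "ty": 0, "tz": -0.37, "rx": 0, "ry": 0, "rz": 0}, {"gripper": -1, "tx": -0.14, "ty": 0, "tz": -0.37, "rx": 0, "ry": 0, "rz": 0}, {"gripper": -1, "tx": -0.12, "ty": 0, "tz": -0.34, "rx": 0, "ry": 0, "rz": 0}, {"gripper": -1, "tx": 0, "ty": 0, "tz": 0, "rx": 0, "ry": 0, "rz": 0}]}}

```text
time: 17.3
tcp_pos: [0.56, -0.0671, 0.1229]
tool_rot: [3.137, 0.348, 1.74]
wrist_force: [0.0, 0.2, -2.0]
gripper_width: 0.0389
```

```bash
python3 - <<'E'
from pl import *
from cell import *
s=sense();R0=Ro.from_euler('xyz',s["tool_rot"]).as_matrix()
RI,tcp,rel,F,RF=setup(*np.radians([20,30]),1)
fin=cub([-.01,-.0025,.089])+F@rel; pre=fin+C@np.array([-.09,0,.008])
plan(pre+[0,0,.06],RF)
rv=Ro.from_matrix(R0.T@RF).as_rotvec();q=s["qpos"];print(q)
for i in range(1,19):
    q2,e=ik(s["tcp_pos"],R0@Ro.from_rotvec(rv*i/18).as_matrix(),q);print(i,q2,round(e,4),np.abs(q2-q).max()) if i%3==0 else 0;q=q2
im=camera("side")[:,:,::-1]; crop(im,200,90,320,180,6.6,"pics/side7.png")
E
```

```text
t 17.3 turn [-3.4601 10.0994  7.4818] shift(new frame) [0.5458 0.0566 0.0032] shift(old frame) [-0.131   0.1946 -0.496 ] world d [0.0091 0.0039 0.0256] F [ 0.0141  0.168  -1.9561] w 0.038943066643188945 tcp cub [-0.0982  0.0018  0.1229]
[-0.0872  0.54    1.881  -0.5374  0.6978  0.1545]
3 [-0.2028  0.506   1.9061 -0.1323  0.5924 -0.1113] 0.0 0.14739179449693562
6 [-0.3235  0.4965  1.948   0.3661  0.5595 -0.4788] 0.0 0.17185368109827512
9 [-0.4406  0.5152  2.0038  0.8532  0.6229 -0.845 ] 0.0 0.1528832675515086
12 [-0.5451  0.5649  2.0698  1.2313  0.7668 -1.1133] 0.0 0.11254984934668855
15 [-0.6285  0.6467  2.1412  1.5016  0.9627 -1.2849] 0.0 0.08025279610690861
18 [-0.6832  0.7592  2.2121  1.698   1.1947 -1.391 ] 0.0 0.08088898472331696
```

View pics/side7.png

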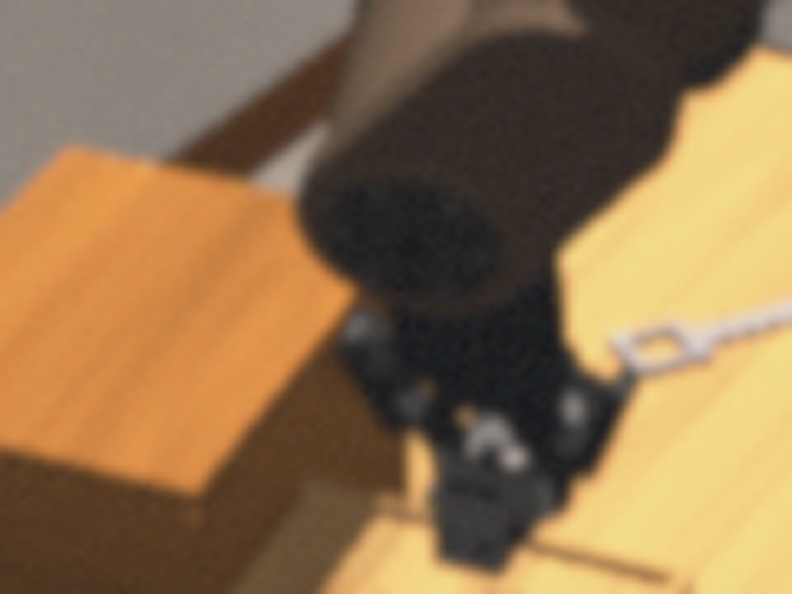

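Request:
{"fn": "arm_command", "kwargs": {"moves": [{"gripper": -1, "tx": 0, "ty": 0, "tz": 0, "rx": -0.1, "ry": 0.28, "rz": 0.21}, {"gripper": -1, "tx": 0, "ty": 0, "tz": 0, "rx": -0.19, "ry": 0.56, "rz": 0.415}, {"gripper": -1, "tx": 0, "ty": 0, "tz": 0, "rx": -0.19, "ry": 0.56, "rz": 0.415}, {"gripper": -1, "tx": 0, "ty": 0, "tz": 0, "rx": -0.19, "ry": 0.56, "rz": 0.415}, {"gripper": -1, "tx": 0, "ty": 0, "tz": 0, "rx": -0.19, "ry": 0.56, "rz": 0.415}, {"gripper": -1, "tx": 0, "ty": 0, "tz": 0, "rx": -0.19, "ry": 0.56, "rz": 0.415}, {"gripper": -1, "tx": 0, "ty": 0, "tz": 0, "rx": -0.19, "ry": 0.56, "rz": 0.415}, {"gripper": -1, "tx": 0, "ty": 0, "tz": 0, "rx": -0.19, "ry": 0.56, "rz": 0.415}]}}

```text
time: 18.15
tcp_pos: [0.5589, -0.0673, 0.1196]
tool_rot: [2.921, -0.292, 1.378]
wrist_force: [-0.1, 0.4, -1.9]
gripper_width: 0.0395
```

Request:
{"fn": "arm_command", "kwargs": {"moves": [{"gripper": -1, "tx": 0, "ty": 0, "tz": 0, "rx": -0.19, "ry": 0.56, "rz": 0.415}, {"gripper": -1, "tx": 0, "ty": 0, "tz": 0, "rx": -0.19, "ry": 0.56, "rz": 0.415}, {"gripper": -1, "tx": 0, "ty": 0, "tz": 0, "rx": -0.19, "ry": 0.56, "rz": 0.415}, {"gripper": -1, "tx": 0, "ty": 0, "tz": 0, "rx": -0.19, "ry": 0.56, "rz": 0.415}, {"gripper": -1, "tx": 0, "ty": 0, "tz": 0, "rx": -0.19, "ry": 0.56, "rz": 0.415}, {"gripper": -1, "tx": 0, "ty": 0, "tz": 0, "rx": -0.19, "ry": 0.56, "rz": 0.415}, {"gripper": -1, "tx": 0, "ty": 0, "tz": 0, "rx": -0.19, "ry": 0.56, "rz": 0.415}]}}

```text
time: 18.85
tcp_pos: [0.5588, -0.0674, 0.1195]
tool_rot: [2.931, -0.919, 1.043]
wrist_force: [-0.7, -0.9, -2.6]
gripper_width: 0.0393
```

```bash
python3 - <<'E'
from pl import *
RI,tcp,rel,F,RF=setup(*np.radians([20,30]),1)
fin=cub([-.01,-.0025,.089])+F@rel; pre=fin+C@np.array([-.09,0,.008])
plan(pre+[0,0,.06],RF);print(sense()["qpos"])
E
```

```text
t 18.85 turn [-0.6917  1.999   1.4071] shift(new frame) [0.6174 0.0671 0.0016] shift(old frame) [ 0.5684  0.1762 -0.1776] world d [0.0103 0.0042 0.029 ] F [-0.6934 -0.9268 -2.6377] w 0.03928501766093248 tcp cub [-0.0994  0.0017  0.1195]
[-0.617   0.6357  2.1299  1.4598  0.9241 -1.2583]
```

Request:
{"fn": "arm_command", "kwargs": {"moves": [{"gripper": -1, "tx": 0, "ty": 0, "tz": 0, "rx": -0.19, "ry": 0.56, "rz": 0.4}, {"gripper": -1, "tx": 0, "ty": 0, "tz": 0, "rx": -0.19, "ry": 0.56, "rz": 0.4}, {"gripper": -1, "tx": 0, "ty": 0, "tz": 0, "rx": -0.19, "ry": 0.56, "rz": 0.4}, {"gripper": -1, "tx": 0, "ty": 0, "tz": 0, "rx": -0.12, "ry": 0.32, "rz": 0.2}, {"gripper": -1, "tx": 0, "ty": 0, "tz": 0, "rx": 0, "ry": 0, "rz": 0}, {"gripper": -1, "tx": 0, "ty": 0, "tz": 0, "rx": 0, "ry": 0, "rz": 0}]}}

```text
time: 19.45
tcp_pos: [0.559, -0.0671, 0.1195]
tool_rot: [3.134, -1.218, 0.707]
wrist_force: [0.7, 0.6, -2.1]
gripper_width: 0.0388
```

```bash
python3 - <<'E'
from pl import *
from cell import *
RI,tcp,rel,F,RF=setup(*np.radians([20,30]),1)
fin=cub([-.01,-.0025,.089])+F@rel; pre=fin+C@np.array([-.09,0,.008])
plan(pre,RF);plan(fin,RF);print(sense()["qpos"])
for n,(x,y) in dict(side=(200,90),top=(200,140)).items():
    im=camera(n)[:,:,::-1]; cv2.imwrite(f"pics/{n}8r.png",im); crop(im,x,y,x+120,y+90,6.6,f"pics/{n}8.png")
E
```

```text
t 19.45 turn [-0.0187  0.0266  0.0268] shift(new frame) [-0.514   0.0694  0.4058] shift(old frame) [-0.5128  0.0685  0.4076] world d [ 0.0101  0.0039 -0.0311] F [ 0.7119  0.5657 -2.0901] w 0.03878592174660366 tcp cub [-0.0992  0.002   0.1195]
t 19.45 turn [-0.0187  0.0266  0.0268] shift(new frame) [-0.1312  0.9694  1.9254] shift(old frame) [-0.1277  0.9739  1.9233] world d [ 0.0988  0.0194 -0.0391] F [ 0.7119  0.5657 -2.0901] w 0.03878592174660366 tcp cub [-0.0992  0.002   0.1195]
[-0.6839  0.7645  2.2126  1.6961  1.1923 -1.3995]
```

View pics/side8.png

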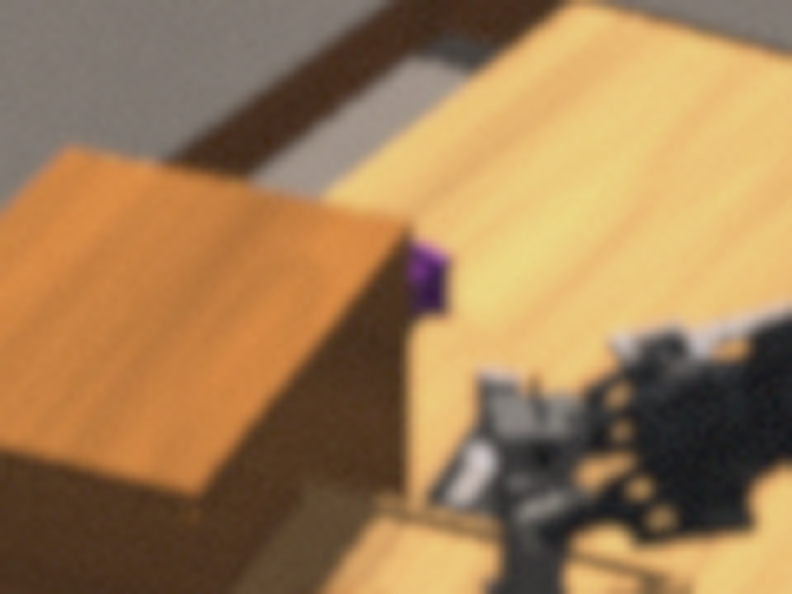

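View pics/top8.png

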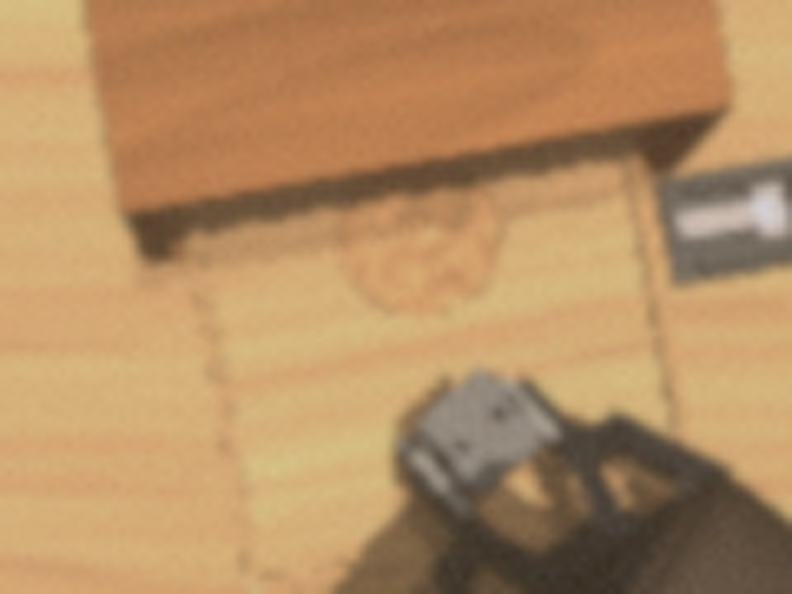

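```bash
python3 - <<'E'
from pl import *
t=cv2.imread("pics/top8r.png"); s=cv2.imread("pics/side8r.png")
th=np.linspace(0,2*np.pi,60)
tt=cv2.resize(t[160:200,240:290],None,fx=12,fy=12,interpolation=cv2.INTER_CUBIC); cv2.imwrite("pics/mat_a.png",tt)
for a in th:
    p=proj("top",cub([-.01+.038*np.cos(a),-.0025+.038*np.sin(a),.015])); q=((p-[240,160])*12+5.5).astype(int); cv2.circle(tt,tuple(int(v) for v in q),2,(0,0,255),-1)
cv2.imwrite("pics/mat.png",np.vstack([tt]))
crop(s,255,130,315,205,8,"pics/s8b.png")
RI,tcp,rel,F,RF=setup(*np.radians([20,30]),1)
st=sense(); R=Ro.from_euler('xyz',st["tool_rot"]).as_matrix()
# expected sole pos
tor=st["tcp_pos"]-R@(RI.T@(tcp-cub(FT))); print("torso",tor,tocub(tor),"sole side px crop",[(proj("side",tor-[0,0,d])-[255,130])*8 for d in(-46,0,74)] if 0 else [(proj("side",tor+[0,0,d])-[255,130])*8+3.5 for d in(.046,0,-.074)],[(proj("top",tor+[0,0,d])-[200,140])*6.6+3 for d in(.046,)])
E
```

```text
torso [ 0.5491 -0.0755  0.129 ] [-0.1103 -0.0046  0.129 ] sole side px crop [array([218.2771, 167.0555]), array([214.2607, 268.7504]), array([208.1331, 423.9024])] [array([486.4768, 434.1407])]
```

View pics/mat.png

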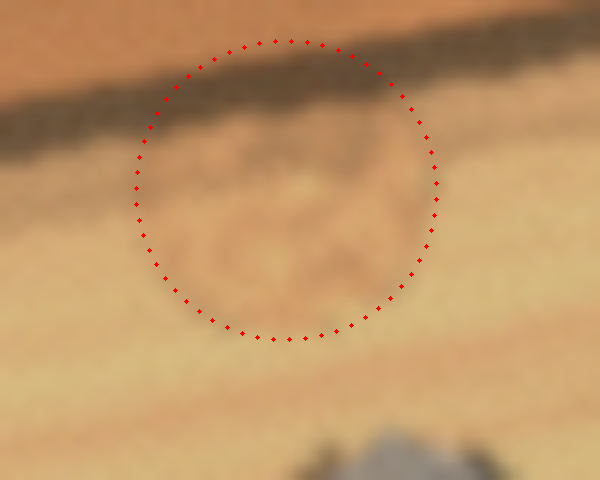

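View pics/s8b.png

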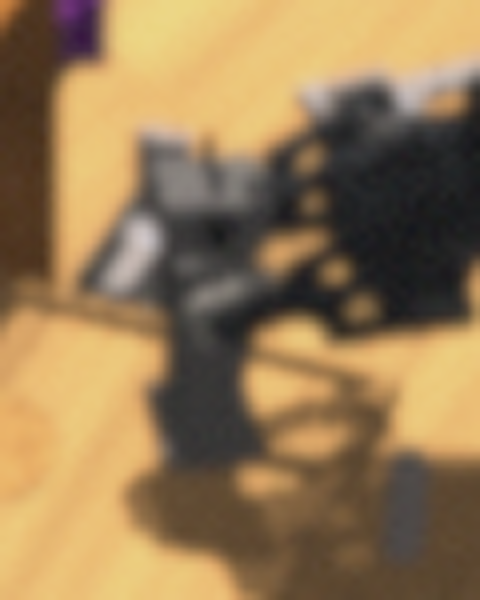

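```bash
python3 - <<'E'
from pl import *
st=sense(); R=Ro.from_euler('xyz',st["tool_rot"]).as_matrix()
for d in ([0,0,-.03],[.1003,.0021,0],[0,0,-.010],[0,0,-.001]): print(d,R.T@C@np.array(d)/.05)
E
```

```text
[0, 0, -0.03] [-0.5632 -0.0027  0.2068]
[0.1003, 0.0021, 0] [0.6004 0.9736 1.6484]
[0, 0, -0.01] [-0.1877 -0.0009  0.0689]
[0, 0, -0.001] [-0.0188 -0.0001  0.0069]
```

Request:
{"fn": "arm_command", "kwargs": {"moves": [{"gripper": -1, "tx": -0.14, "ty": 0, "tz": 0.05, "rx": 0, "ry": 0.02, "rz": 0.02}, {"gripper": -1, "tx": -0.21, "ty": 0, "tz": 0.08, "rx": 0, "ry": 0, "rz": 0}, {"gripper": -1, "tx": -0.21, "ty": 0, "tz": 0.08, "rx": 0, "ry": 0, "rz": 0}, {"gripper": -1, "tx": 0, "ty": 0, "tz": 0, "rx": 0, "ry": 0, "rz": 0}]}}

```text
time: 19.95
tcp_pos: [0.5593, -0.0669, 0.0888]
tool_rot: [-3.139, -1.222, 0.696]
wrist_force: [-0.3, -0.1, -0.8]
gripper_width: 0.0388
```

Request:
{"fn": "arm_command", "kwargs": {"moves": [{"gripper": -1, "tx": 0.05, "ty": 0.08, "tz": 0.14, "rx": 0, "ry": 0, "rz": 0}, {"gripper": -1, "tx": 0.1, "ty": 0.16, "tz": 0.27, "rx": 0, "ry": 0, "rz": 0}, {"gripper": -1, "tx": 0.12, "ty": 0.2, "tz": 0.34, "rx": 0, "ry": 0, "rz": 0}, {"gripper": -1, "tx": 0.12, "ty": 0.2, "tz": 0.34, "rx": 0, "ry": 0, "rz": 0}, {"gripper": -1, "tx": 0.12, "ty": 0.18, "tz": 0.31, "rx": 0, "ry": 0, "rz": 0}, {"gripper": -1, "tx": 0.09, "ty": 0.15, "tz": 0.25, "rx": 0, "ry": 0, "rz": 0}, {"gripper": -1, "tx": 0, "ty": 0, "tz": 0, "rx": 0, "ry": 0, "rz": 0}]}}

```text
time: 20.65
tcp_pos: [0.6594, -0.0468, 0.0914]
tool_rot: [3.132, -1.224, 0.709]
wrist_force: [-1.3, -0.6, -0.9]
gripper_width: 0.039
```

```bash
python3 - <<'E'
from pl import *
from cell import *
RI,tcp,rel,F,RF=setup(*np.radians([20,30]),1)
st=sense(); R=Ro.from_euler('xyz',st["tool_rot"]).as_matrix()
tor=st["tcp_pos"]-R@(RI.T@(tcp-cub(FT)))
# true figure-up assuming rel grasp
print("torso cub",tocub(tor),"F",st["wrist_force"],"up axis",R@RI.T@FI[:,0], "corr",R.T@C@(np.array([-.01,-.0025,tocub(tor)[2]])-tocub(tor))/.05)
for n,(x,y) in dict(side=(215,120),top=(220,140)).items():
    im=camera(n)[:,:,::-1]; cv2.imwrite(f"pics/{n}9r.png",im); crop(im,x,y,x+90,y+70,8.5,f"pics/{n}9.png")
print([(proj("side",tor+[0,0,d])-[215,120])*8.5+3.7 for d in(.046,-.074)],(proj("top",tor+[0,0,.046])-[220,140])*8.5+3.7)
E
```

```text
torso cub [-0.0082 -0.002   0.0999] F [-1.3042 -0.6126 -0.9379] up axis [-0.0039  0.0008  1.    ] corr [-0.0122 -0.009  -0.0338]
[array([300.6746, 273.4765]), array([303.7953, 537.2622])] [384.7769 249.6209]
```

View pics/side9.png

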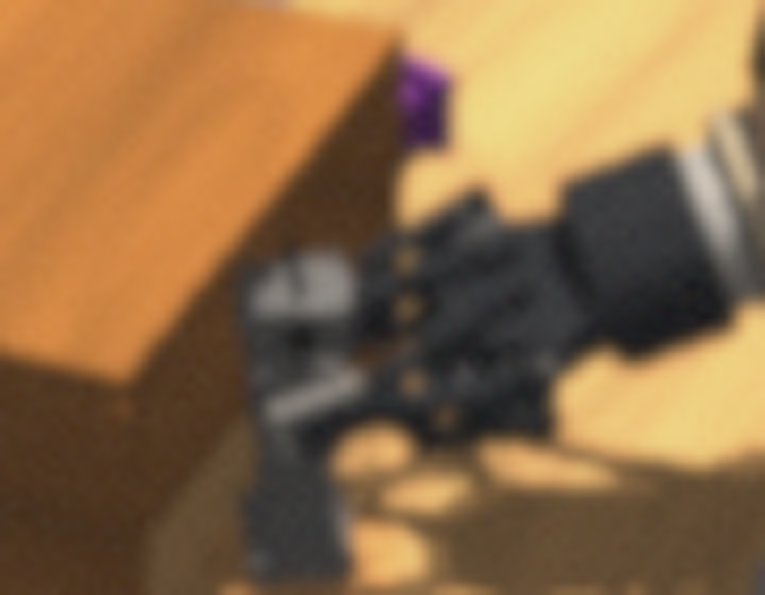

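View pics/top9.png

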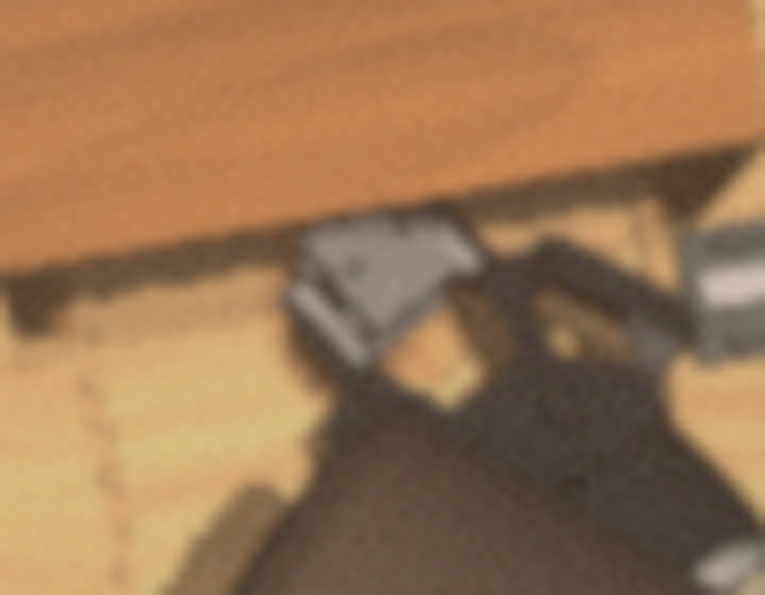

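Request:
{"fn": "arm_command", "kwargs": {"moves": [{"gripper": -1, "tx": -0.06, "ty": -0.01, "tz": -0.02, "rx": 0, "ry": 0, "rz": 0}, {"gripper": -1, "tx": -0.06, "ty": 0, "tz": 0.02, "rx": 0, "ry": 0, "rz": 0}, {"gripper": -1, "tx": -0.06, "ty": 0, "tz": 0.02, "rx": 0, "ry": 0, "rz": 0}, {"gripper": -1, "tx": 0, "ty": 0, "tz": 0, "rx": 0, "ry": 0, "rz": 0}, {"gripper": -1, "tx": 0, "ty": 0, "tz": 0, "rx": 0, "ry": 0, "rz": 0}]}}

```text
time: 21.25
tcp_pos: [0.6562, -0.0489, 0.083]
tool_rot: [3.135, -1.226, 0.705]
wrist_force: [-0.6, 1.1, 7.1]
gripper_width: 0.0395
```

```bash
cat > tor.py <<'E'
from pl import *
RI,tcp,rel,F,RF=setup(*np.radians([20,30]),1)
st=sense(); R=Ro.from_euler('xyz',st["tool_rot"]).as_matrix()
tor=st["tcp_pos"]-R@(RI.T@(tcp-cub(FT)))
print(st["time"],"torso cub",tocub(tor),"F",st["wrist_force"],"up axis",R@RI.T@FI[:,0],"z",st["tcp_pos"][2])
E
python3 tor.py
```

```text
21.25 torso cub [-0.0118 -0.0035  0.0915] F [-0.5704  1.1183  7.1204] up axis [-0.0049 -0.001   1.    ] z 0.08297025670894582
```

Request:
{"fn": "arm_command", "kwargs": {"moves": [{"gripper": -0.05, "tx": 0, "ty": 0, "tz": 0, "rx": 0, "ry": 0, "rz": 0}, {"gripper": -0.02, "tx": 0, "ty": 0, "tz": 0, "rx": 0, "ry": 0, "rz": 0}, {"gripper": 0.05, "tx": 0, "ty": 0, "tz": 0, "rx": 0, "ry": 0, "rz": 0}, {"gripper": 0.15, "tx": 0, "ty": 0, "tz": 0, "rx": 0, "ry": 0, "rz": 0}, {"gripper": 0.15, "tx": 0, "ty": 0, "tz": 0, "rx": 0, "ry": 0, "rz": 0}]}}

```text
time: 21.75
tcp_pos: [0.6559, -0.0487, 0.0818]
tool_rot: [3.138, -1.223, 0.702]
wrist_force: [0.2, 0.3, 0.3]
gripper_width: 0.0489
```

```bash
python3 - <<'E'
from pl import *
from cell import *
for n,(x,y) in dict(side=(215,120),top=(220,140)).items():
    im=camera(n)[:,:,::-1]; cv2.imwrite(f"pics/{n}10r.png",im); crop(im,x,y,x+90,y+70,8.5,f"pics/{n}10.png")
E
python3 tor.py
```

```text
21.85 torso cub [-0.0119 -0.0032  0.0904] F [-0.0546 -0.5239  0.4649] up axis [-0.0019  0.      1.    ] z 0.08186063216949056
```

View pics/side10.png

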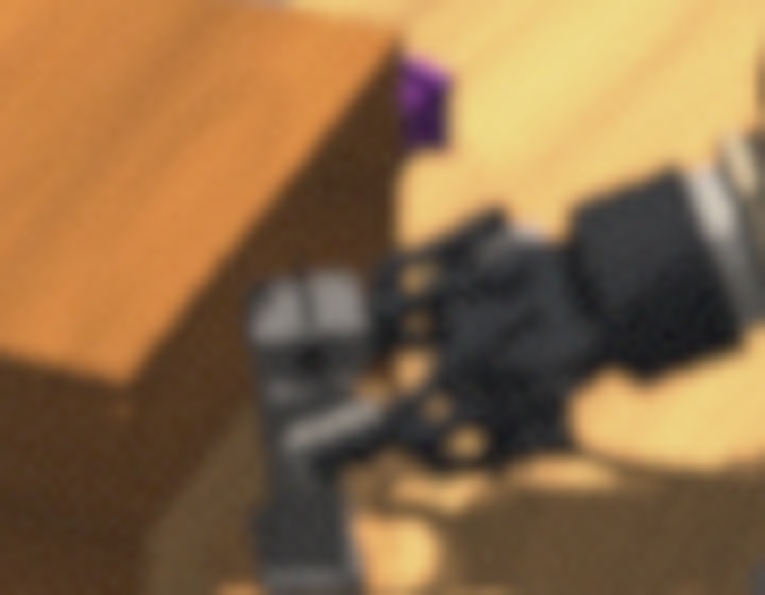

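View pics/top10.png

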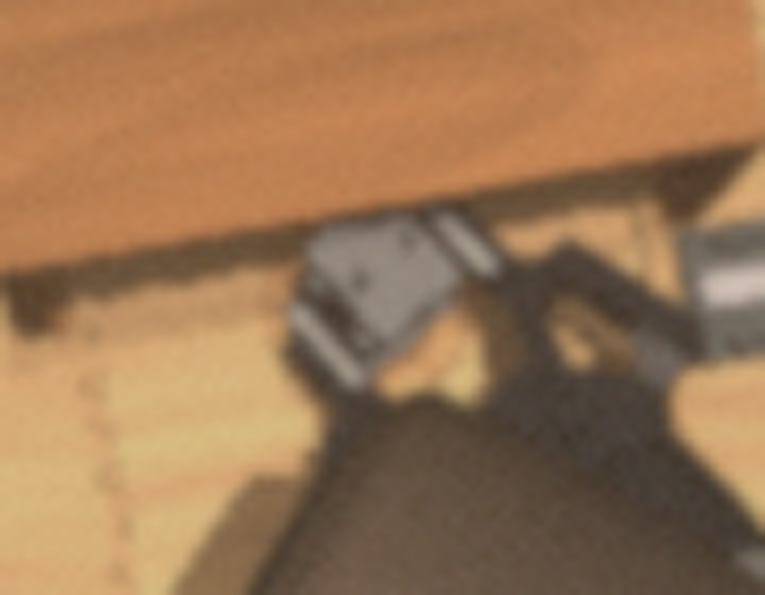

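Request:
{"fn": "arm_command", "kwargs": {"moves": [{"gripper": 0.5, "tx": 0, "ty": 0, "tz": 0, "rx": 0, "ry": 0, "rz": 0}, {"gripper": 0.5, "tx": 0, "ty": 0, "tz": 0, "rx": 0, "ry": 0, "rz": 0}, {"gripper": 0.5, "tx": 0, "ty": 0, "tz": -0.1, "rx": 0, "ry": 0, "rz": 0}, {"gripper": 0.5, "tx": 0, "ty": 0, "tz": -0.2, "rx": 0, "ry": 0, "rz": 0}, {"gripper": 0.5, "tx": 0, "ty": 0, "tz": -0.4, "rx": 0, "ry": 0, "rz": 0}, {"gripper": 0.5, "tx": 0, "ty": 0, "tz": -0.5, "rx": 0, "ry": 0, "rz": 0}, {"gripper": 0.5, "tx": 0, "ty": 0, "tz": -0.5, "rx": 0, "ry": 0, "rz": 0}, {"gripper": 0.5, "tx": 0, "ty": 0, "tz": 0, "rx": 0, "ry": 0, "rz": 0}]}}

```text
time: 22.65
tcp_pos: [0.5934, -0.1023, 0.1119]
tool_rot: [3.136, -1.223, 0.701]
wrist_force: [-0.5, -0.6, -0.7]
gripper_width: 0.0641
```

```bash
python3 - <<'E'
from pl import *
from cell import *
print(sense()["qpos"])
for n,(x,y) in dict(side=(180,100),top=(200,120)).items():
    im=camera(n)[:,:,::-1]; cv2.imwrite(f"pics/{n}11r.png",im); crop(im,x,y,x+140,y+105,5.7,f"pics/{n}11.png")
# prediction for figure at mat centre
b=cub([-.01,-.0025,.015])
print("pred side base/top",[(proj("side",b+[0,0,d])-[180,100])*5.7+2.3 for d in(0,.12)],"top",[(proj("top",b+[0,0,d])-[200,120])*5.7+2.3 for d in(0,.12)])
E
```

```text
[-0.696   0.7946  2.0986  1.6566  1.1902 -1.3094]
pred side base/top [array([406.4529, 489.4948]), array([404.5486, 314.2303])] top [array([363.7491, 318.0371]), array([372.6792, 287.7563])]
```

View pics/side11.png

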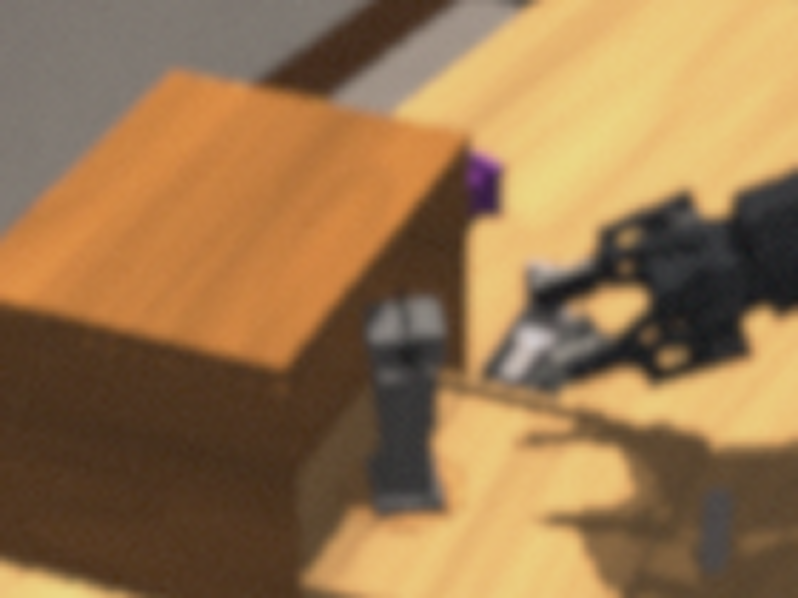

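View pics/top11.png

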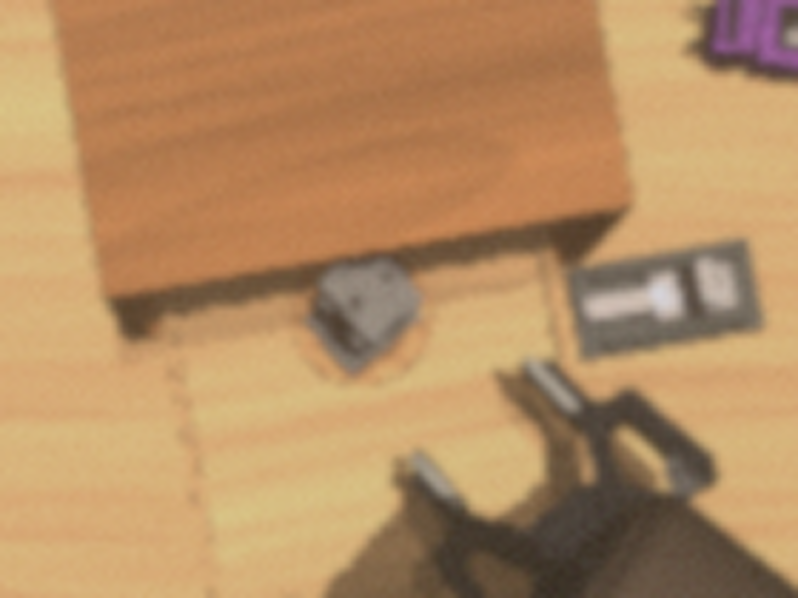

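```bash
python3 - <<'E'
from h import *
print((proj("side",cub([-.1947,-.0024,.066]))-[180,100])*5.7+2.3)
T=lambda x,y:((x-2.3)/5.7+200,(y-2.3)/5.7+120)
s=cv2.imread("pics/side11r.png");t=cv2.imread("pics/top11r.png");cv2.imwrite("pics/e.png",np.hstack([s,t])[:, :][::1]) if 0 else cv2.imwrite("pics/e.png",cv2.resize(np.hstack([s,t]),(800,300)))
E
```

```text
[722.768  495.7287]
```

View pics/e.png

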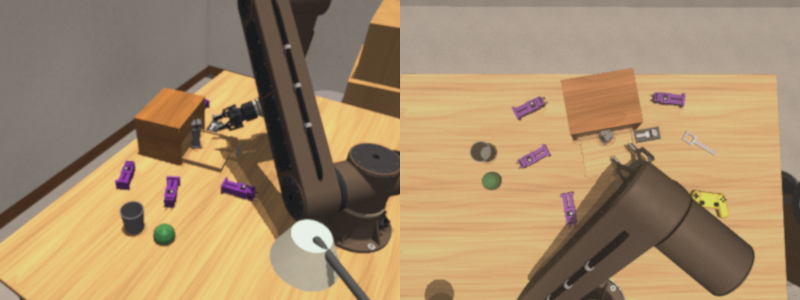

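```bash
python3 - <<'E'
from h import *
s=cv2.imread("pics/side4r.png");s2=cv2.imread("pics/side11r.png")
crop(s2,285,170,325,210,12,"pics/p2.png");crop(s,285,170,325,210,12,"pics/p1.png")
cv2.imwrite("pics/p.png",np.hstack([cv2.imread("pics/p1.png"),cv2.imread("pics/p2.png")])[:, :800])
a=cv2.imread("pics/p1.png");b=cv2.imread("pics/p2.png");cv2.imwrite("pics/p.png",cv2.resize(np.hstack([a,b]),(800,400)))
for x in(-.1947,-.1917): print(x,(proj("side",cub([x,-.0024,.066]))-[285,170])*10+4.5)
E
```

```text
-0.1947 [218.479  170.1643]
-0.1917 [209.0917 167.8426]
```

View pics/p.png

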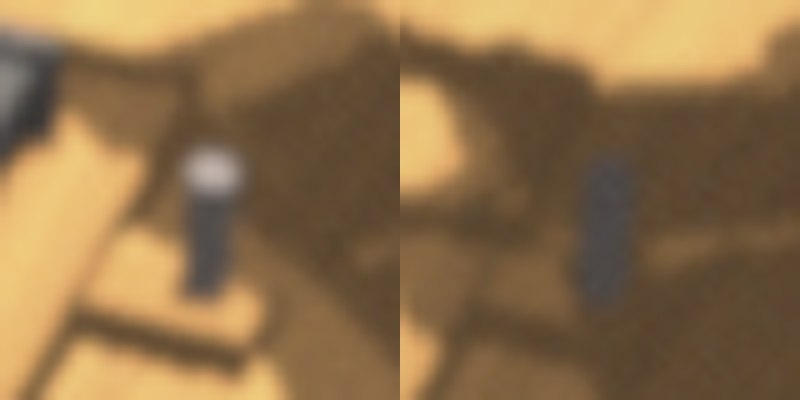

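```bash
python3 -c "
from cell import *
print(sense()['time'],sense()['wrist_force']); print(finish_job())"
```

```text
22.75 [ 0.47573674  0.09992831 -0.52901739]
the job is handed in; nothing more can be done
None
```

I finished the job and handed it in at about 22.8 s of the 59 s. The lock is aside, the tray is out, and the figure is standing on the cork mat.

- **Lock:** I gripped the fin and slid it about 29 mm, until the stop pushed back with about 13 N. In the top view its bolt is clear of the tray.
- **Tray:** I pulled it by the post for about 139 mm, to the stop (about 16 N), and left it out. In the last side view the post is within 1–2 mm of its fully-out position.
- **Figure:** I gripped it by the torso, turned it upright and lowered it until it touched the mat. At contact it pressed with about 9 N, roughly 2 mm higher than I had calculated. Then I released it and backed the gripper away. Both views show it upright, about 1–2 mm from the mat's centre by my estimate.
- **Everything else:** I didn't handle the controller, opener, paperweight or cup. The last pictures show them in place by eye; I did not measure them.

**What went wrong:** My first grip on the post ended with the wrist near an awkward joint position. The turn fell short, and closing the gripper there put about 85 N sideways on the wrist. That is under the 120 N wrist limit, but I can't tell whether the 40 N limit on the arm or gripper body pressing on things was affected. I released at once, straightened the tool above the post and gripped again.

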